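# Sort stray product samples back into the counter trays

### The arm

A 7-joint arm with a two-finger parallel gripper is mounted at the origin on the work surface. World frame = base frame: x ahead of the robot, y to its left, z up, the work surface at z = 0. Lengths are in m, angles in rad, forces in N, time in s.
With the tool pointing down it reaches from about 0.425 to 0.8 m from the base axis. Payload 8.3 kg.
Tool frame: the origin (TCP) lies midway between the tips of the shut fingers; the grasp point (between the pads) lies 19 mm behind it (grip_point_offset is the distance from the TCP to the grasp point, in m); y points along the fingers, x is the direction in which the jaws open and shut, and the axes are right-handed (so a half turn about y gives the same grasp; the last joint's range is limited). The gripper opens to 85 mm and grips with 20 to 120 N. Pads are 22 mm wide; open, the fingers measure 114 mm over their backs; the gripper's body (76 mm by 85 mm) begins 54 mm behind the grasp point. The pads swing forward as they close: fully open they stand 13 mm farther back than shut.
Start: joints at [-1.398, 0.383, 0.016, 1.37, -0.006, 1.388, -0.046], TCP at [0.146, 0.608, 0.231] pointing down, gripper open.
Joint ranges: [-2.95, 2.95], [-0.25, 2.06], [-1.52, 1.56], [0.18, 2.33], [-1.44, 4.58], [0.02, 2.06], [-3.01, 3.01]. Speed limits (rad/s): [2.39, 2.39, 3.01, 3.01, 3.14, 3.14, 3.14].

### API

Orientations are given as a 3x3 rotation matrix whose columns are the frame's x, y, z axes.
In Python, from station import * gives the robot as it stands.
- The arm moves only by the tool servo_tool, never from a script. Its argument "rows" is a list of rows, each an object with "slide": the shift along the tool's x, y, z as a fraction of full scale, a list of three; "delta_rot": the turn, a rotation vector about the tool's x, y, z as a fraction of full scale, a list of three; "claw": the opening, from -1 (shut) to 1 (fully open). A call has 1 to 5 rows; each row is the pose to reach, as a shift and turn from the pose measured when the call began, along the tool's axes at that moment; what a row does not reach only later rows make up. Full scale, the value 1, is 0.5 m for a shift and 45 degrees for a turn. A row lasts 1/12 s, in which the tool goes at most 41.7 mm and 7.16 degrees, less where a joint would pass 70% of its speed; a pose out of reach is approached as far as the arm can. A call with a number of a shift or a turn outside -1 to 1 is refused whole. A call with a gripper value outside its range is refused whole. The fingers move at their own pace and stop on an object; the grip force is fixed at half the most. Time passes only in rows, so rows that repeat a pose let the fingers close. It gives the time, the measured TCP pose, the force and the opening at its end, in the units of the state.
- get_state(): the state, without advancing time (a new reading comes with each control period).
- capture(name): name is "side" or "top"; returns (picture, depth): 400x640x3 uint8, red, green, blue; 400x640 float32, m along the optical axis (not along the pixel's ray), 0 where there is no reading.
- camera_params(name): a dict with "intrinsics" (3x3 intrinsics, pixels), "eye" and "rotation" of the camera in the world. Camera axes: x right, y up, looking along -z (the intrinsics and any distortion apply to the point x, -y, -z); pixel columns grow to the right and rows downward; lengths in m; the calibration is good to about 2 mm. A picture is of the moment at which its call begins. camera_params takes no time and is no camera call.
- hand_in(): hands the job in, once; it reports no verdict.
The state is a dict: "time": time; "joint_pos": joint angles; "dq": joint speeds; "joint_efforts": joint torques, N m; "eef_pos": TCP position; "tcp_rot": TCP orientation; "force": force on the tool from outside, world axes, zero at the start; "moment": the same for the moment, N m; "grip_width": finger opening in m.
Only numpy, scipy, OpenCV 4.12 (cv2) and the standard library are available. Lean on these libraries where they do the work, as an engineer would, in place of code of your own. Each camera call takes 0.05 s, during which the arm holds its last target.

### The job

Sort the five samples standing loose on the counter into their trays: the two bottles into the blue tray, the two cartons into the green tray, and the blue-lidded tub into the free bay of the black tray. Put one sample in each bay, set down (never dropped or thrown) so that it stands upright on the tray floor, and let go of it. Do not disturb the white-lidded tub already in the black tray or the mug.

Things in the scene. Friction and masses are not known exactly. Their poses are not given: they have to be found in the camera images.
- bottle_red: Small white plastic bottle with a red label band round its body and a red screw cap, standing upright: round body 48 mm in diameter and straight from 0 to 66 mm height, shoulder to 80 mm, cap 28 mm in diameter up to 98 mm. Origin: centre of its underside; z up along the bottle. About 160 g.
- bottle_yellow: Small white plastic bottle with a red label band round its body and a yellow screw cap, standing upright: round body 48 mm in diameter and straight from 0 to 66 mm height, shoulder to 80 mm, cap 28 mm in diameter up to 98 mm. Origin: centre of its underside; z up along the bottle. About 160 g.
- carton_red: White carton standing upright with a red band round its upper part and a red panel: 58 mm (its x) by 42 mm (its y), 75 mm high (its z). Origin: centre of its underside. About 180 g.
- carton_blue: White carton standing upright with a blue band round its upper part and a blue panel: 58 mm (its x) by 42 mm (its y), 75 mm high (its z). Origin: centre of its underside. About 180 g.
- tub: The loose tub: orange plastic tub with a white label band and a BLUE lid, standing on the counter, straight round 56 mm in diameter and 65 mm high. Origin: centre of its underside; z up. About 180 g.
- tray_blue: Blue open plastic tray fixed to the counter, 164 mm (its x) by 84 mm (its y) and 25 mm high, walls 4 mm, floor 4 mm thick. A 4 mm divider of full height across its middle makes two bays, each 76 by 76 mm inside, centred 40 mm from the tray's origin along its +x and -x. Origin: centre of its underside; z up. Empty at the start; for the bottles.
- tray_green: Green open plastic tray fixed to the counter, 164 mm (its x) by 84 mm (its y) and 25 mm high, walls 4 mm, floor 4 mm thick. A 4 mm divider of full height across its middle makes two bays, each 76 by 76 mm inside, centred 40 mm from the tray's origin along its +x and -x. Origin: centre of its underside; z up. Empty at the start; for the cartons.
- tray_black: Black open plastic tray fixed to the counter, 164 mm (its x) by 84 mm (its y) and 25 mm high, walls 4 mm, floor 4 mm thick. A 4 mm divider of full height across its middle makes two bays, each 76 by 76 mm inside, centred 40 mm from the tray's origin along its +x and -x. Origin: centre of its underside; z up. For the tubs: its +x bay already holds a tub, its -x bay is free.
- tub_placed: The tub already in the black tray: orange with a white label band and a WHITE lid, 56 mm in diameter, 65 mm high, loose, not to be disturbed. Origin: centre of its underside.
- mug: White ceramic mug standing on the counter to the left of the work (robot's left), 76 mm in diameter and 90 mm high with a handle, loose, not to be disturbed. (On the robot's right lies a cardboard-brown tape roll, 96 mm in diameter and 48 mm high, of no concern.) Origin: centre of its underside.
There are look-alikes about, which are no part of the job. What is shaped like the carton_blue but purple or turquoise is not meant.

How it is judged:
By the outcome, as a careful person would: the job done as asked, in the order asked, and still so for the second after the job is handed in, with the robot touching nothing.
It also fails if it takes over 128 s, if anything falls off the work surface, if the arm or the gripper's body presses on something with over 40 N, if the wrist force passes 120 N, or if a joint passes its speed limit or range.

## Working session

There is one attempt and no reset: what is moved stays moved. The work goes in short steps, Python scripts to look and compute and a tool call to move; the robot and the scene stay as the last step left them, time stands still between calls to the robot, and variables do not carry over. Pictures are saved under pics/ and viewed, and the job is handed in when it is done.

Besides the shell and the picture viewer there is one more tool, called as a command line: name --argument value ..., lists and objects as JSON in quotes. servo_tool: Moves the arm, as the interface text tells. Shift numbers are shares of 0.5 m and turn numbers shares of 45 degrees, none past 1 either way. Its arguments: {"type":"object","properties":{"rows":{"type":"array","items":{"type":"object","properties":{"slide":{"type":"array","items":{"type":"number","minimum":-1,"maximum":1}},"delta_rot":{"type":"array","items":{"type":"number","minimum":-1,"maximum":1}},"claw":{"type":"number"}}}}},"required":["rows"]}

```bash
mkdir -p pics; ls; python3 - <<'E'
from station import *
import cv2,numpy as np
s=get_state()
for k in s: print(k,np.round(s[k],3).tolist())
for n in("top","side"):
    im,d=capture(n); np.savez(f'{n}0.npz',im=im,d=d)
    cv2.imwrite(f'pics/{n}0.png',im[:,:,::-1])
    p=camera_params(n); print(n,{k:np.round(p[k],4).tolist() for k in p})
E
```

```text
pics
time 0.0
joint_pos [-1.398, 0.384, 0.016, 1.371, -0.006, 1.388, -0.046]
dq [-0.0, -0.001, 0.0, 0.001, 0.001, 0.0, -0.0]
joint_efforts [0.0, -62.758, 0.844, -37.183, 0.017, 0.014, -0.0]
eef_pos [0.146, 0.607, 0.23]
tcp_rot [[0.234, -0.0, -0.972], [0.972, -0.002, 0.234], [-0.002, -1.0, -0.0]]
force [-0.175, -0.168, 0.218]
moment [0.006, -0.024, 0.029]
grip_width 0.085
top {'intrinsics': [[398.9196, 0.0, 322.4767], [0.0, 398.9196, 202.4846], [0.0, 0.0, 1.0]], 'eye': [0.2808, 0.0029, 1.2884], 'rotation': [[-0.0082, 0.984, -0.1781], [-0.9999, -0.0102, -0.01], [-0.0117, 0.178, 0.984]]}
side {'intrinsics': [[436.6344, 0.0, 323.1608], [0.0, 436.6344, 200.7283], [0.0, 0.0, 1.0]], 'eye': [0.0998, -0.9127, 0.7955], 'rotation': [[0.9117, 0.2443, -0.3302], [-0.4108, 0.5397, -0.7348], [-0.0013, 0.8056, 0.5924]]}
```

View pics/top0.png

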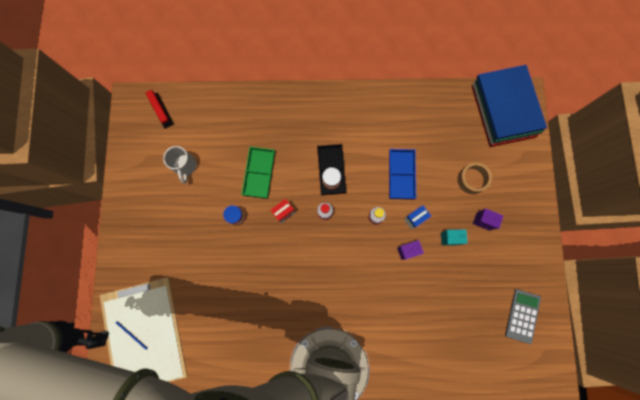

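View pics/side0.png

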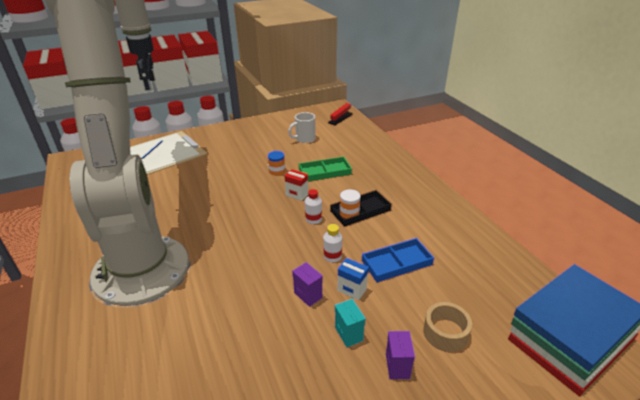

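The top view has world +x up and +y left. Top-view pixels:
- Blue-lidded tub at (233,214).
- carton_red at (283,210).
- bottle_red at (325,211).
- bottle_yellow at (377,214).
- carton_blue at (419,216), white with a blue band. The purple (411,249), (489,219) and turquoise (455,237) boxes are decoys.
- Trays: green (259,172), black (332,168), blue (402,174). The white-lidded tub sits in the black tray's near bay.

Next I'll measure these and make an enlarged crop.

```bash
cat > h.py <<'E'
from station import *
import cv2,numpy as np
def cloud(n,d):
    p=camera_params(n);K=p['intrinsics'];h,w=d.shape
    u,v=np.meshgrid(np.arange(w),np.arange(h))
    c=np.stack([(u-K[0][2])/K[0][0]*d,-(v-K[1][2])/K[1][1]*d,-d],-1)
    return c@np.array(p['rotation']).T+np.array(p['eye'])
def planept(n,uv,z):
    p=camera_params(n);K=p['intrinsics'];uv=np.atleast_2d(uv).astype(float)
    r=np.stack([(uv[:,0]-K[0][2])/K[0][0],-(uv[:,1]-K[1][2])/K[1][1],-np.ones(len(uv))],-1)@np.array(p['rotation']).T
    e=np.array(p['eye']);t=(z-e[2])/r[:,2];return (e+t[:,None]*r)[:,:2]
def mm(a): return np.round(np.array(a)*1000,1).tolist()
E
python3 - <<'E'
from h import *
for n in('top','side'):
    f=np.load(n+'0.npz');im,d=f['im'],f['d'];P=cloud(n,d)
    c=im[130:270,150:510] if n=='top' else im[90:390,230:480]
    k=2.2 if n=='top' else 2
    cv2.imwrite(f'pics/{n}0c.png',cv2.resize(c,None,fx=k,fy=k,interpolation=cv2.INTER_CUBIC)[:,:,::-1])
    z=P[...,2]; roi=(P[...,0]>.4)&(P[...,0]<.85)&(abs(P[...,1])<.5)&(d>0)
    tab=roi&(abs(z)<.01); print(n,'table z',np.median(z[tab]),z[tab].std())
    m=(roi&(z>.035)&(z<.12)).astype(np.uint8)
    nn,L,st,ce=cv2.connectedComponentsWithStats(m)
    for i in range(1,nn):
        if st[i,4]<30: continue
        Q=P[L==i]; zt=np.percentile(Q[:,2],97)
        T=Q[Q[:,2]>zt-.008]
        (cx,cy),(w,h),a=cv2.minAreaRect((T[:,:2]*1000).astype(np.float32))
        print(ce[i].round(),st[i,4],'top z',mm(zt),'meanxy',mm(T[:,:2].mean(0)),'rect',round(cx,1),round(cy,1),round(w,1),round(h,1),round(a,1), 'col',im[L==i].mean(0).round())
f=np.load('top0.npz');im,d=f['im'],f['d']
hsv=cv2.cvtColor(im,cv2.COLOR_RGB2HSV)
roi=np.zeros(d.shape,bool);roi[135:205,235:430]=1
for nm,m in(('green',(hsv[...,0]>45)&(hsv[...,0]<80)&(hsv[...,1]>100)),('blue',(hsv[...,0]>100)&(hsv[...,0]<130)&(hsv[...,1]>100)),('black',hsv[...,2]<50)):
    m=(m&roi).astype(np.uint8)
    n_,L,st,ce=cv2.connectedComponentsWithStats(m)
    i=1+np.argmax(st[1:,4]) 
    ys,xs=np.nonzero(m)
    for z in(.025,):
        W=planept('top',np.c_[xs,ys],z)*1000
        print(nm,z,[np.round(q,1) for q in cv2.minAreaRect(W.astype(np.float32))],len(xs))
E
```

```text
top table z -0.00047938503488664796 0.0028813254241338102
[182. 162.] 345 top z 91.2 meanxy [645.4, 464.3] rect 647.3 468.8 76.1 60.1 0.0 col [115. 107.  98.]
[471. 177.] 224 top z 51.2 meanxy [582.6, -458.3] rect 584.4 -463.6 94.8 71.9 0.3 col [147. 105.  63.]
[331. 177.] 278 top z 72.3 meanxy [585.7, -12.8] rect 586.3 -13.6 53.8 52.5 88.2 col [206. 202. 200.]
[282. 210.] 297 top z 79.4 meanxy [480.5, 141.5] rect 480.5 141.6 43.2 58.8 37.5 col [186.  71.  62.]
[325. 210.] 193 top z 99.5 meanxy [479.8, 8.5] rect 479.2 7.6 24.3 26.2 89.3 col [169. 108. 105.]
[233. 214.] 288 top z 68.6 meanxy [469.1, 297.6] rect 469.2 297.4 54.2 52.4 46.3 col [ 44.  73. 147.]
[418. 216.] 305 top z 79.0 meanxy [456.7, -280.7] rect 456.6 -280.7 42.7 60.4 34.1 col [ 75.  97. 152.]
[377. 215.] 208 top z 99.6 meanxy [464.1, -154.7] rect 464.3 -155.3 24.6 27.2 88.5 col [181. 160. 110.]
[485. 218.] 211 top z 78.4 meanxy [450.3, -485.8] rect 452.6 -488.7 34.6 45.4 71.1 col [ 78.  32. 100.]
[455. 232.] 94 top z 77.7 meanxy [406.6, -390.8] rect 406.6 -390.8 59.8 9.7 89.3 col [ 39. 131. 125.]
side table z -0.0001
[... 606 characters left out ...]
57.7 28.3 25.0 64.8 col [170. 158. 126.]
[353. 273.] 695 top z 77.2 meanxy [457.0, -285.5] rect 458.3 -283.4 45.8 60.3 34.1 col [ 81. 106. 145.]
[358. 314.] 234 top z 77.2 meanxy [407.3, -396.1] rect 407.8 -393.7 60.2 15.0 88.7 col [ 55. 142. 137.]
[444. 314.] 495 top z 49.6 meanxy [585.3, -462.9] rect 585.2 -464.8 95.6 69.9 0.2 col [161. 129.  88.]
[396. 338.] 284 top z 76.9 meanxy [450.8, -487.7] rect 452.8 -492.0 34.1 42.5 66.1 col [122.  62. 145.]
green 0.025 [array([613.6, 225.1]), array([ 85. , 163.7]), np.float64(82.2)] 1254
blue 0.025 [array([ 603. , -245.3]), array([ 81. , 163.6]), np.float64(87.8)] 1236
black 0.025 [array([620.6, -14. ]), array([162.4,  78.7]), np.float64(3.9)] 768
```

```bash
ls pics
```

```text
side0.png
side0c.png
top0.png
top0c.png
```

View pics/top0c.png

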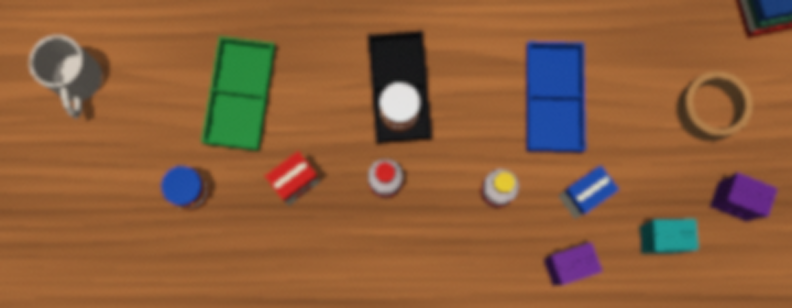

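View pics/side0c.png

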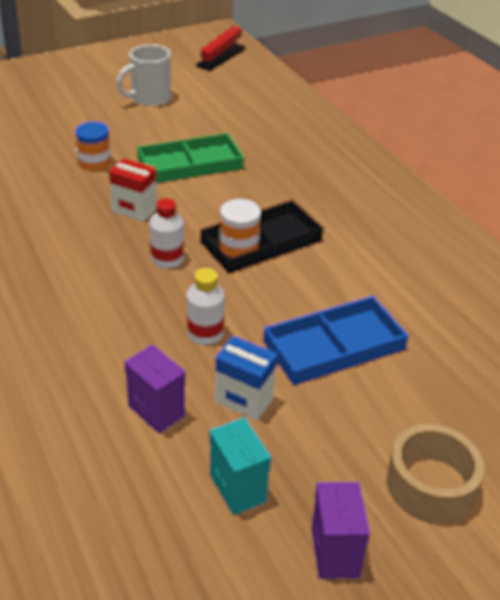

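The crops confirm that carton_blue is the white box with the blue band, at (419,216) in the top view and (353,273) in the side view. The purple and turquoise boxes have no white body. The black tray's free bay is the far one. Next is a planning helper, then I'll move.

```bash
cat > plan.py <<'E'
# usage: plan.py x y z(mm) jawdeg
import sys
from h import *
from scipy.spatial.transform import Rotation as R
s=get_state();p=np.array(s['eef_pos']);M=np.array(s['tcp_rot'])
a=list(map(float,sys.argv[1:]))
print('t',round(s['time'],2),'tcp',mm(p),'jaw',round(np.degrees(np.arctan2(M[1,0],M[0,0])),2),'down',np.round(M[:,1],3),'grip',mm(s['grip_width']),'F',np.round(s['force'],1))
for i in range(0,len(a),4):
    x,y,z,j=a[i:i+4];j=np.radians(j)
    T=np.array([[np.cos(j),0,-np.sin(j)],[np.sin(j),0,np.cos(j)],[0,-1,0]])
    sl=M.T@(np.array([x,y,z])/1000-p)/.5
    rv=R.from_matrix(M.T@T).as_rotvec()/np.radians(45)
    print('slide',sl.round(3).tolist(),'rot',rv.round(3).tolist(),'rows',round(np.linalg.norm(sl)*.5/.0417,1),round(np.linalg.norm(rv)*45/7.16,1))
E
python3 plan.py 450 400 200 90  480 6 200 90
```

```text
t 0.1 tcp [145.9, 607.3, 230.4] jaw 76.49 down [-0.    -0.002 -1.   ] grip 85.3 F [-0.5  0.4  0.6]
slide [-0.261, 0.061, -0.688] rot [-0.0, -0.3, -0.002] rows 8.9 1.9
slide [-1.013, 0.063, -0.931] rot [-0.0, -0.3, -0.002] rows 16.5 1.9
```

servo_tool --rows '[{"slide": [-0.26, 0.06, -0.69], "delta_rot": [0, -0.3, 0], "claw": 1}, {"slide": [-0.26, 0.06, -0.69], "delta_rot": [0, -0.3, 0], "claw": 1}, {"slide": [-0.26, 0.06, -0.69], "delta_rot": [0, -0.3, 0], "claw": 1}, {"slide": [-0.26, 0.06, -0.69], "delta_rot": [0, -0.3, 0], "claw": 1}, {"slide": [-0.26, 0.06, -0.69], "delta_rot": [0, -0.3, 0], "claw": 1}]'

```text
time: 0.52
eef_pos: [0.3184, 0.4897, 0.2136]
tcp_rot: [[-0.0, -0.001, -1.0], [1.0, -0.002, -0.0], [-0.002, -1.0, 0.001]]
force: [0.4, 0.1, -0.5]
grip_width: 0.0853
```

```bash
python3 plan.py 450 400 200 90  480 6 200 90
```

```text
t 0.52 tcp [318.4, 489.7, 213.6] jaw 90.01 down [-0.001 -0.002 -1.   ] grip 85.3 F [ 0.4  0.1 -0.5]
slide [-0.179, 0.027, -0.263] rot [-0.001, 0.0, -0.003] rows 3.8 0.0
slide [-0.967, 0.029, -0.323] rot [-0.001, 0.0, -0.003] rows 12.2 0.0
```

servo_tool --rows '[{"slide": [-0.18, 0.03, -0.26], "claw": 1}, {"slide": [-0.18, 0.03, -0.26], "claw": 1}, {"slide": [-0.18, 0.03, -0.26], "claw": 1}, {"slide": [-0.6, 0.03, -0.32], "claw": 1}, {"slide": [-0.6, 0.03, -0.32], "claw": 1}]'

```text
invalid input at $.rows[0]: expected keys slide, delta_rot, claw
```

```bash
python3 plan.py  480 6 200 90
```

```text
t 0.52 tcp [318.4, 489.7, 213.6] jaw 90.01 down [-0.001 -0.002 -1.   ] grip 85.3 F [ 0.4  0.1 -0.5]
slide [-0.967, 0.029, -0.323] rot [-0.001, 0.0, -0.003] rows 12.2 0.0
```

servo_tool --rows '[{"slide": [-0.18, 0.03, -0.26], "delta_rot": [0, 0, 0], "claw": 1}, {"slide": [-0.18, 0.03, -0.26], "delta_rot": [0, 0, 0], "claw": 1}, {"slide": [-0.18, 0.03, -0.26], "delta_rot": [0, 0, 0], "claw": 1}, {"slide": [-0.6, 0.03, -0.32], "delta_rot": [0, 0, 0], "claw": 1}, {"slide": [-0.6, 0.03, -0.32], "delta_rot": [0, 0, 0], "claw": 1}]'

```text
time: 0.93
eef_pos: [0.441, 0.3372, 0.1995]
tcp_rot: [[0.001, -0.002, -1.0], [1.0, -0.004, 0.001], [-0.004, -1.0, 0.002]]
force: [0.5, 0.6, -0.0]
grip_width: 0.0856
```

```bash
python3 plan.py  480 6 180 90
```

```text
t 0.93 tcp [441.0, 337.2, 199.5] jaw 89.95 down [-0.002 -0.004 -1.   ] grip 85.6 F [ 0.5  0.6 -0. ]
slide [-0.662, 0.042, -0.079] rot [-0.003, -0.001, -0.005] rows 8.0 0.0
```

servo_tool --rows '[{"slide": [-0.662, 0.042, -0.079], "delta_rot": [0, 0, -0.005], "claw": 1}, {"slide": [-0.662, 0.042, -0.079], "delta_rot": [0, 0, -0.005], "claw": 1}, {"slide": [-0.662, 0.042, -0.079], "delta_rot": [0, 0, -0.005], "claw": 1}, {"slide": [-0.662, 0.042, -0.079], "delta_rot": [0, 0, -0.005], "claw": 1}, {"slide": [-0.662, 0.042, -0.079], "delta_rot": [0, 0, -0.005], "claw": 1}]'

```text
time: 1.35
eef_pos: [0.4644, 0.1308, 0.1876]
tcp_rot: [[0.001, -0.002, -1.0], [1.0, -0.0, 0.001], [-0.0, -1.0, 0.002]]
force: [1.7, -0.2, 0.2]
grip_width: 0.0856
```

```bash
python3 plan.py  480 6 180 90
```

```text
t 1.35 tcp [464.4, 130.8, 187.6] jaw 89.95 down [-0.002 -0.    -1.   ] grip 85.6 F [ 1.7 -0.2  0.2]
slide [-0.25, 0.015, -0.031] rot [-0.003, -0.001, -0.0] rows 3.0 0.0
```

servo_tool --rows '[{"slide": [-0.25, 0.015, -0.031], "delta_rot": [0, 0, 0], "claw": 1}, {"slide": [-0.25, 0.015, -0.031], "delta_rot": [0, 0, 0], "claw": 1}, {"slide": [-0.25, 0.015, -0.031], "delta_rot": [0, 0, 0], "claw": 1}, {"slide": [-0.25, 0.015, -0.031], "delta_rot": [0, 0, 0], "claw": 1}, {"slide": [-0.25, 0.015, -0.031], "delta_rot": [0, 0, 0], "claw": 1}]'

```text
time: 1.77
eef_pos: [0.4795, 0.0024, 0.1798]
tcp_rot: [[0.008, -0.003, -1.0], [1.0, -0.001, 0.008], [-0.001, -1.0, 0.003]]
force: [0.3, 0.9, -0.2]
grip_width: 0.0854
```

```bash
python3 plan.py  480 6 130 90 480 6 80 90 480 6 32 90; python3 - <<'E'
from h import *
im,d=capture('side');cv2.imwrite('pics/s1.png',cv2.resize(im[60:360,150:470],None,fx=2,fy=2)[:,:,::-1])
im,d=capture('top');cv2.imwrite('pics/t1.png',cv2.resize(im[130:270,200:480],None,fx=2.5,fy=2.5)[:,:,::-1])
E
```

```text
t 1.77 tcp [479.5, 2.4, 179.8] jaw 89.57 down [-0.003 -0.001 -1.   ] grip 85.4 F [ 0.3  0.9 -0.2]
slide [0.007, 0.1, -0.001] rot [-0.004, -0.01, -0.001] rows 1.2 0.1
slide [0.007, 0.2, -0.002] rot [-0.004, -0.01, -0.001] rows 2.4 0.1
slide [0.007, 0.296, -0.002] rot [-0.004, -0.01, -0.001] rows 3.5 0.1
```

View pics/s1.png

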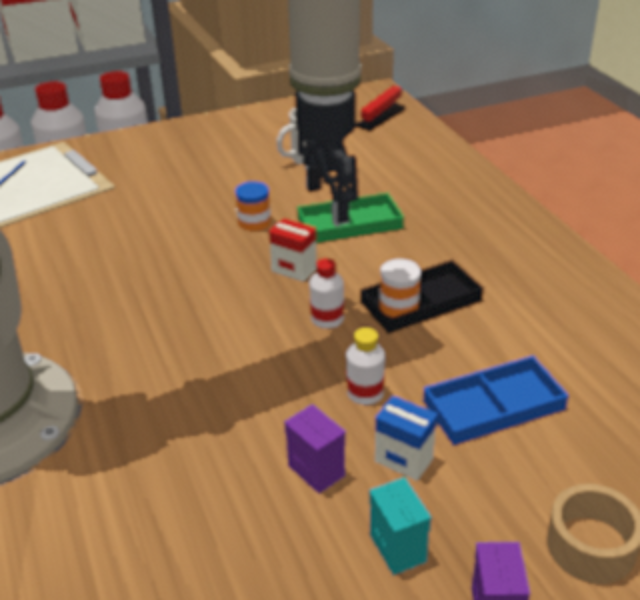

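The gripper hangs above bottle_red (crop px 326,295), with jaws along y. I'll descend.

servo_tool --rows '[{"slide": [0.007, 0.07, -0.001], "delta_rot": [0, -0.01, 0], "claw": 1}, {"slide": [0.007, 0.14, -0.001], "delta_rot": [0, -0.01, 0], "claw": 1}, {"slide": [0.007, 0.2, -0.001], "delta_rot": [0, -0.01, 0], "claw": 1}, {"slide": [0.007, 0.25, -0.001], "delta_rot": [0, -0.01, 0], "claw": 1}, {"slide": [0.007, 0.25, -0.001], "delta_rot": [0, -0.01, 0], "claw": 1}]'

```text
time: 2.28
eef_pos: [0.4758, 0.012, 0.0502]
tcp_rot: [[-0.011, -0.012, -1.0], [1.0, -0.001, -0.011], [-0.001, -1.0, 0.012]]
force: [-1.2, 0.7, -1.5]
grip_width: 0.0854
```

```bash
python3 plan.py  480 6 32 90
```

```text
t 2.28 tcp [475.8, 12.0, 50.2] jaw 90.61 down [-0.012 -0.001 -1.   ] grip 85.4 F [-1.2  0.7 -1.5]
slide [-0.012, 0.036, -0.009] rot [-0.015, 0.013, -0.001] rows 0.5 0.1
```

servo_tool --rows '[{"slide": [-0.012, 0.02, -0.009], "delta_rot": [-0.015, 0.013, 0], "claw": 1}, {"slide": [-0.012, 0.036, -0.009], "delta_rot": [-0.015, 0.013, 0], "claw": 1}, {"slide": [-0.012, 0.036, -0.009], "delta_rot": [-0.015, 0.013, 0], "claw": 1}, {"slide": [-0.012, 0.036, -0.009], "delta_rot": [-0.015, 0.013, 0], "claw": 1}]'

```text
time: 2.62
eef_pos: [0.4804, 0.0068, 0.0328]
tcp_rot: [[-0.002, 0.0, -1.0], [1.0, -0.0, -0.002], [-0.0, -1.0, -0.0]]
force: [1.4, -0.0, 0.3]
grip_width: 0.0858
```

```bash
python3 plan.py  480 6 32 90;python3 - <<'E'
from h import *
im,d=capture('side');cv2.imwrite('pics/s2.png',cv2.resize(im[100:280,220:420],None,fx=3,fy=3)[:,:,::-1])
E
```

```text
t 2.62 tcp [480.4, 6.8, 32.8] jaw 90.09 down [ 0. -0. -1.] grip 85.8 F [ 1.4 -0.   0.3]
slide [-0.002, 0.002, 0.001] rot [0.0, 0.002, -0.001] rows 0.0 0.0
```

View pics/s2.png

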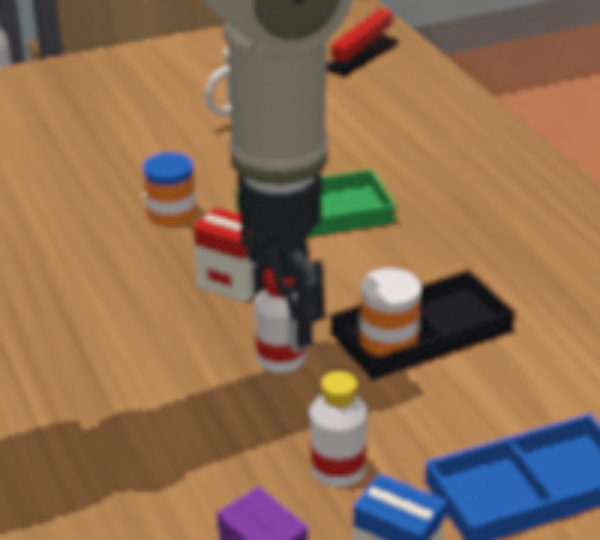

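```bash
cat >> h.py <<'E'
def proj(n,P):
    p=camera_params(n);K=p['intrinsics'];c=(np.array(P)-p['eye'])@np.array(p['rotation'])
    return [K[0][0]*c[0]/-c[2]+K[0][2],K[1][1]*-c[1]/-c[2]+K[1][2]]
E
python3 - <<'E'
from h import *
for P in([.480,-.04,.045],[.48,.006,0],[.48,.006,.098]):
    q=proj('side',P);print(np.round(q),((np.array(q)-[220,100])*3).round())
E
```

```text
[319. 215.] [298. 346.]
[313. 219.] [279. 356.]
[312. 191.] [277. 273.]
```

The finger tip projects to where it is seen, crop (300,345), and the bottle's base centre and cap top land on the bottle too. I'll close the gripper.

servo_tool --rows '[{"slide": [0, 0, 0], "delta_rot": [0, 0, 0], "claw": -1}, {"slide": [0, 0, 0], "delta_rot": [0, 0, 0], "claw": -1}, {"slide": [0, 0, 0], "delta_rot": [0, 0, 0], "claw": -1}, {"slide": [0, 0, 0], "delta_rot": [0, 0, 0], "claw": -1}, {"slide": [0, 0, 0], "delta_rot": [0, 0, 0], "claw": -1}]'

```text
time: 3.08
eef_pos: [0.4814, 0.0071, 0.0342]
tcp_rot: [[-0.002, 0.003, -1.0], [1.0, 0.0, -0.002], [0.0, -1.0, -0.003]]
force: [-3.4, 0.8, 8.4]
grip_width: 0.0468
```

servo_tool --rows '[{"slide": [0, 0, 0], "delta_rot": [0, 0, 0], "claw": -1}, {"slide": [0, 0, 0], "delta_rot": [0, 0, 0], "claw": -1}, {"slide": [0, 0, 0], "delta_rot": [0, 0, 0], "claw": -1}]'

```text
time: 3.33
eef_pos: [0.4814, 0.0071, 0.0343]
tcp_rot: [[-0.002, 0.003, -1.0], [1.0, 0.001, -0.002], [0.001, -1.0, -0.003]]
force: [-0.5, 0.5, 1.9]
grip_width: 0.0463
```

```bash
python3 plan.py  480 6 165 88 643 -248 165 88
```

```text
t 3.33 tcp [481.4, 7.1, 34.3] jaw 90.09 down [ 0.003  0.001 -1.   ] grip 46.3 F [-0.5  0.5  1.9]
slide [-0.002, -0.261, 0.002] rot [0.003, 0.046, 0.001] rows 3.1 0.3
slide [-0.511, -0.261, -0.323] rot [0.003, 0.046, 0.001] rows 7.9 0.3
```

servo_tool --rows '[{"slide": [0, -0.06, 0], "delta_rot": [0, 0, 0], "claw": -1}, {"slide": [0, -0.13, 0], "delta_rot": [0, 0.02, 0], "claw": -1}, {"slide": [0, -0.2, 0], "delta_rot": [0, 0.046, 0], "claw": -1}, {"slide": [0, -0.26, 0], "delta_rot": [0, 0.046, 0], "claw": -1}, {"slide": [0, -0.26, 0], "delta_rot": [0, 0.046, 0], "claw": -1}]'

```text
time: 3.75
eef_pos: [0.4843, 0.007, 0.1702]
tcp_rot: [[0.035, 0.012, -0.999], [0.999, 0.002, 0.035], [0.003, -1.0, -0.012]]
force: [2.0, -0.1, -2.6]
grip_width: 0.0464
```

```bash
python3 plan.py  643 -248 165 88
```

```text
t 3.75 tcp [484.3, 7.0, 170.2] jaw 87.98 down [ 0.012  0.002 -1.   ] grip 46.4 F [ 2.  -0.1 -2.6]
slide [-0.498, 0.013, -0.335] rot [0.015, -0.0, 0.004] rows 7.2 0.1
```

servo_tool --rows '[{"slide": [-0.05, 0.005, -0.035], "delta_rot": [0.01, 0, 0], "claw": -1}, {"slide": [-0.11, 0.01, -0.075], "delta_rot": [0.015, 0, 0], "claw": -1}, {"slide": [-0.17, 0.013, -0.115], "delta_rot": [0.015, 0, 0], "claw": -1}, {"slide": [-0.23, 0.013, -0.155], "delta_rot": [0.015, 0, 0], "claw": -1}, {"slide": [-0.29, 0.013, -0.195], "delta_rot": [0.015, 0, 0], "claw": -1}]'

```text
time: 4.17
eef_pos: [0.577, -0.1427, 0.1633]
tcp_rot: [[0.034, -0.001, -0.999], [0.999, 0.003, 0.034], [0.003, -1.0, 0.001]]
force: [0.7, 0.8, -2.2]
grip_width: 0.0469
```

```bash
python3 plan.py  643 -248 165 88
```

```text
t 4.17 tcp [577.0, -142.7, 163.3] jaw 88.03 down [-0.001  0.003 -1.   ] grip 46.9 F [ 0.7  0.8 -2.2]
slide [-0.206, -0.004, -0.139] rot [-0.002, 0.001, 0.004] rows 3.0 0.0
```

servo_tool --rows '[{"slide": [-0.06, -0.004, -0.04], "delta_rot": [0, 0, 0.004], "claw": -1}, {"slide": [-0.12, -0.004, -0.08], "delta_rot": [0, 0, 0.004], "claw": -1}, {"slide": [-0.17, -0.004, -0.115], "delta_rot": [0, 0, 0.004], "claw": -1}, {"slide": [-0.206, -0.004, -0.139], "delta_rot": [0, 0, 0.004], "claw": -1}, {"slide": [-0.206, -0.004, -0.139], "delta_rot": [0, 0, 0.004], "claw": -1}]'

```text
time: 4.58
eef_pos: [0.6424, -0.2534, 0.1627]
tcp_rot: [[0.039, -0.004, -0.999], [0.999, -0.003, 0.039], [-0.003, -1.0, 0.004]]
force: [-0.4, 0.6, -2.7]
grip_width: 0.0468
```

```bash
python3 plan.py  643 -248 75 88; python3 - <<'E'
from h import *
for n in('side','top'):
    im,d=capture(n);np.savez(n+'3.npz',im=im,d=d)
    c=im[130:330,260:480] if n=='side' else im[120:280,300:480]
    cv2.imwrite(f'pics/{n}3.png',cv2.resize(c,None,fx=3,fy=3)[:,:,::-1])
# tray from side depth rims
f=np.load('side0.npz');P=cloud('side',f['d']);hsv=cv2.cvtColor(f['im'],cv2.COLOR_RGB2HSV)
for nm,hr,c in(('green',(45,80),(613,225)),('blue',(100,130),(603,-246)),('black',None,(620,-15))):
    m=(abs(P[...,0]*1000-c[0])<110)&(abs(P[...,1]*1000-c[1])<75)&(P[...,2]>.003)&(P[...,2]<.03)
    m&=(hsv[...,0]>hr[0])&(hsv[...,0]<hr[1])&(hsv[...,1]>100) if hr else hsv[...,2]<60
    Q=P[m]*1000;print(nm,[np.round(q,1) for q in cv2.minAreaRect(Q[:,:2].astype(np.float32))],m.sum())
E
```

```text
t 4.58 tcp [642.4, -253.4, 162.7] jaw 87.74 down [-0.004 -0.003 -1.   ] grip 46.8 F [-0.4  0.6 -2.7]
slide [0.012, 0.175, -0.001] rot [-0.005, -0.006, -0.004] rows 2.1 0.1
green [array([616.5, 224.5]), array([ 93.5, 162.8]), np.float64(82.3)] 711
blue [array([ 605., -250.]), array([ 86.9, 165. ]), np.float64(88.3)] 1520
black [array([624.1, -17.6]), array([166. ,  88.8]), np.float64(3.7)] 739
```

View pics/side3.png

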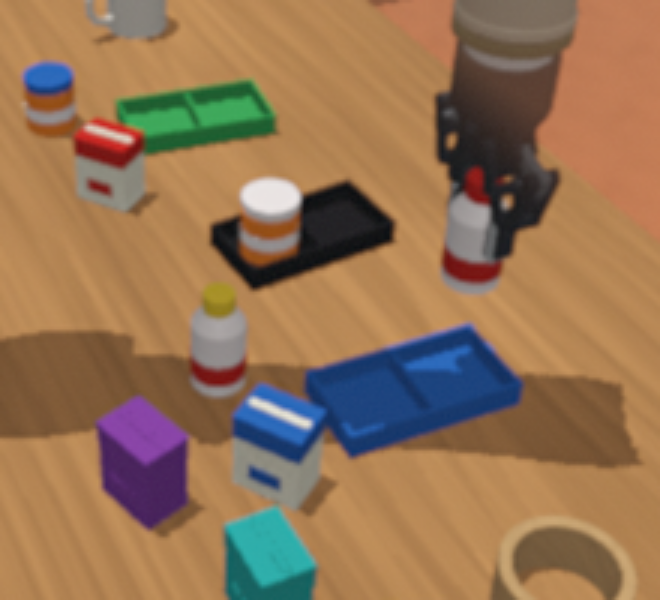

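View pics/top3.png

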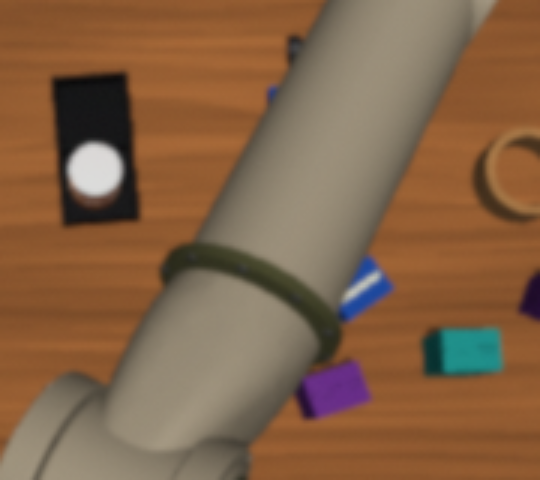

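The bottle is held upright over the far bay (side crop 472,230). Side-view tray centres agree with the top view to within about 3 mm. I'll lower it; contact is expected at TCP z≈38 mm.

servo_tool --rows '[{"slide": [0.009, 0.05, -0.003], "delta_rot": [-0.005, -0.006, -0.004], "claw": -1}, {"slide": [0.009, 0.1, -0.003], "delta_rot": [-0.005, -0.006, -0.004], "claw": -1}, {"slide": [0.009, 0.15, -0.003], "delta_rot": [-0.005, -0.006, -0.004], "claw": -1}, {"slide": [0.009, 0.19, -0.003], "delta_rot": [-0.005, -0.006, -0.004], "claw": -1}, {"slide": [0.009, 0.2, -0.003], "delta_rot": [-0.005, -0.006, -0.004], "claw": -1}]'

```text
time: 5.1
eef_pos: [0.6411, -0.2415, 0.0585]
tcp_rot: [[0.03, -0.006, -1.0], [1.0, 0.006, 0.03], [0.006, -1.0, 0.006]]
force: [-1.6, 1.0, -2.2]
grip_width: 0.0464
```

```bash
python3 plan.py  644 -249 45 88 644 -249 38 88
```

```text
t 5.1 tcp [641.1, -241.5, 58.5] jaw 88.3 down [-0.006  0.006 -1.   ] grip 46.4 F [-1.6  1.  -2.2]
slide [-0.015, 0.027, -0.006] rot [-0.008, 0.007, 0.008] rows 0.4 0.1
slide [-0.015, 0.041, -0.007] rot [-0.008, 0.007, 0.008] rows 0.5 0.1
```

servo_tool --rows '[{"slide": [-0.015, 0.01, -0.006], "delta_rot": [-0.008, 0.007, 0.008], "claw": -1}, {"slide": [-0.015, 0.02, -0.006], "delta_rot": [-0.008, 0.007, 0.008], "claw": -1}, {"slide": [-0.015, 0.026, -0.006], "delta_rot": [-0.008, 0.007, 0.008], "claw": -1}, {"slide": [-0.015, 0.03, -0.006], "delta_rot": [-0.008, 0.007, 0.008], "claw": -1}]'

```text
time: 5.43
eef_pos: [0.6443, -0.2492, 0.0442]
tcp_rot: [[0.035, 0.001, -0.999], [0.999, -0.001, 0.035], [-0.001, -1.0, -0.001]]
force: [-0.3, 0.8, -2.8]
grip_width: 0.0467
```

```bash
python3 plan.py  644 -249 38 88
```

```text
t 5.43 tcp [644.3, -249.2, 44.2] jaw 87.98 down [ 0.001 -0.001 -1.   ] grip 46.7 F [-0.3  0.8 -2.8]
slide [0.0, 0.012, 0.001] rot [0.001, -0.0, -0.001] rows 0.1 0.0
```

servo_tool --rows '[{"slide": [0, 0.004, 0], "delta_rot": [0, 0, 0], "claw": -1}, {"slide": [0, 0.008, 0], "delta_rot": [0, 0, 0], "claw": -1}, {"slide": [0, 0.01, 0], "delta_rot": [0, 0, 0], "claw": -1}, {"slide": [0, 0.012, 0], "delta_rot": [0, 0, 0], "claw": -1}, {"slide": [0, 0.012, 0], "delta_rot": [0, 0, 0], "claw": -1}]'

```text
time: 5.85
eef_pos: [0.6444, -0.2492, 0.0384]
tcp_rot: [[0.035, 0.001, -0.999], [0.999, -0.001, 0.035], [-0.001, -1.0, -0.001]]
force: [0.2, 0.0, -2.2]
grip_width: 0.0467
```

servo_tool --rows '[{"slide": [0, 0.001, 0], "delta_rot": [0, 0, 0], "claw": -1}, {"slide": [0, 0.002, 0], "delta_rot": [0, 0, 0], "claw": -1}, {"slide": [0, 0.002, 0], "delta_rot": [0, 0, 0], "claw": -1}]'

```text
time: 6.1
eef_pos: [0.6445, -0.2492, 0.0384]
tcp_rot: [[0.035, 0.002, -0.999], [0.999, -0.001, 0.035], [-0.001, -1.0, -0.002]]
force: [-3.6, 2.1, 5.2]
grip_width: 0.0462
```

The upward reaction force shows contact. Releasing.

servo_tool --rows '[{"slide": [0, 0, 0], "delta_rot": [0, 0, 0], "claw": 1}, {"slide": [0, 0, 0], "delta_rot": [0, 0, 0], "claw": 1}, {"slide": [0, 0, 0], "delta_rot": [0, 0, 0], "claw": 1}, {"slide": [0, 0, 0], "delta_rot": [0, 0, 0], "claw": 1}, {"slide": [0, 0, 0], "delta_rot": [0, 0, 0], "claw": 1}]'

```text
time: 6.52
eef_pos: [0.6445, -0.2493, 0.0383]
tcp_rot: [[0.035, 0.002, -0.999], [0.999, -0.001, 0.035], [-0.001, -1.0, -0.002]]
force: [-0.1, 0.5, -0.0]
grip_width: 0.0852
```

servo_tool --rows '[{"slide": [0, -0.05, 0], "delta_rot": [0, 0, 0], "claw": 1}, {"slide": [0, -0.12, 0], "delta_rot": [0, 0, 0], "claw": 1}, {"slide": [0, -0.2, 0], "delta_rot": [0, 0, 0], "claw": 1}, {"slide": [0, -0.27, 0], "delta_rot": [0, 0, 0], "claw": 1}, {"slide": [0, -0.27, 0], "delta_rot": [0, 0, 0], "claw": 1}]'

```text
time: 6.93
eef_pos: [0.6474, -0.2512, 0.1826]
tcp_rot: [[0.035, 0.014, -0.999], [0.999, -0.005, 0.035], [-0.005, -1.0, -0.014]]
force: [0.9, -1.5, 2.0]
grip_width: 0.0856
```

```bash
python3 plan.py  465 -156.5 170 90; python3 - <<'E'
from h import *
for n in('side',):
    im,d=capture(n)
    c=im[130:330,260:480] 
    cv2.imwrite(f'pics/{n}4.png',cv2.resize(c,None,fx=3,fy=3)[:,:,::-1])
E
```

```text
t 6.93 tcp [647.4, -251.2, 182.6] jaw 87.98 down [ 0.014 -0.005 -1.   ] grip 85.6 F [ 0.9 -1.5  2. ]
slide [0.177, 0.019, 0.372] rot [0.018, -0.045, -0.006] rows 4.9 0.3
```

View pics/side4.png

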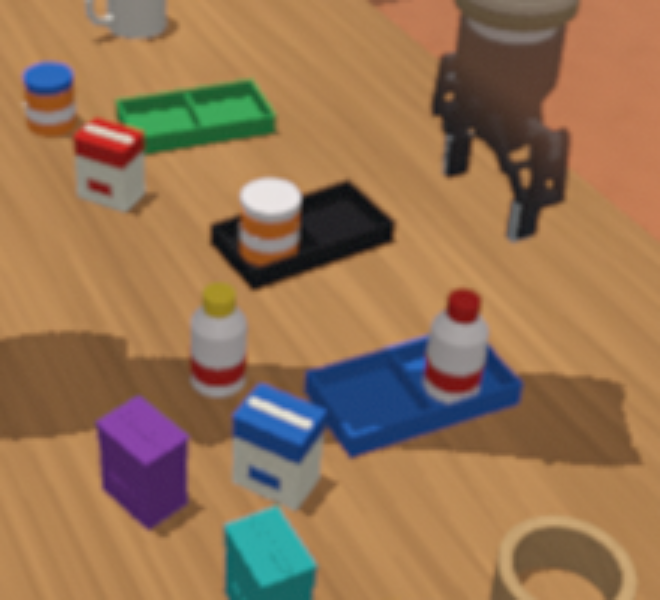

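The red-cap bottle stands upright in the far bay of the blue tray (crop 457,345). Next is the yellow bottle.

servo_tool --rows '[{"slide": [0.06, 0.019, 0.12], "delta_rot": [0.018, -0.045, 0], "claw": 1}, {"slide": [0.11, 0.019, 0.23], "delta_rot": [0.018, -0.045, 0], "claw": 1}, {"slide": [0.15, 0.019, 0.32], "delta_rot": [0.018, -0.045, 0], "claw": 1}, {"slide": [0.177, 0.019, 0.372], "delta_rot": [0.018, -0.045, 0], "claw": 1}, {"slide": [0.177, 0.019, 0.372], "delta_rot": [0.018, -0.045, 0], "claw": 1}]'

```text
time: 7.4
eef_pos: [0.461, -0.1544, 0.1655]
tcp_rot: [[-0.001, -0.006, -1.0], [1.0, -0.003, -0.001], [-0.003, -1.0, 0.006]]
force: [1.1, -1.1, 1.5]
grip_width: 0.0854
```

```bash
python3 plan.py  465 -156.5 115 90 465 -156.5 33 90
```

```text
t 7.4 tcp [461.0, -154.4, 165.5] jaw 90.04 down [-0.006 -0.003 -1.   ] grip 85.4 F [ 1.1 -1.1  1.5]
slide [-0.004, 0.101, -0.008] rot [-0.007, 0.001, -0.004] rows 1.2 0.1
slide [-0.003, 0.265, -0.009] rot [-0.007, 0.001, -0.004] rows 3.2 0.1
```

servo_tool --rows '[{"slide": [-0.004, 0.03, -0.008], "delta_rot": [-0.007, 0, 0], "claw": 1}, {"slide": [-0.004, 0.08, -0.008], "delta_rot": [-0.007, 0, 0], "claw": 1}, {"slide": [-0.004, 0.13, -0.008], "delta_rot": [-0.007, 0, 0], "claw": 1}, {"slide": [-0.004, 0.18, -0.008], "delta_rot": [-0.007, 0, 0], "claw": 1}, {"slide": [-0.004, 0.22, -0.008], "delta_rot": [-0.007, 0, 0], "claw": 1}]'

```text
time: 7.82
eef_pos: [0.4632, -0.1563, 0.0533]
tcp_rot: [[-0.001, -0.002, -1.0], [1.0, -0.003, -0.001], [-0.003, -1.0, 0.002]]
force: [0.1, -0.1, -0.4]
grip_width: 0.0854
```

```bash
python3 plan.py  465 -156.5 33 90
```

```text
t 7.82 tcp [463.2, -156.3, 53.3] jaw 90.06 down [-0.002 -0.003 -1.   ] grip 85.4 F [ 0.1 -0.1 -0.4]
slide [-0.0, 0.041, -0.004] rot [-0.002, 0.001, -0.003] rows 0.5 0.0
```

servo_tool --rows '[{"slide": [0, 0.02, -0.004], "delta_rot": [-0.002, 0, -0.003], "claw": 1}, {"slide": [0, 0.04, -0.004], "delta_rot": [-0.002, 0, -0.003], "claw": 1}, {"slide": [0, 0.04, -0.004], "delta_rot": [-0.002, 0, -0.003], "claw": 1}, {"slide": [0, 0.04, -0.004], "delta_rot": [-0.002, 0, -0.003], "claw": -1}, {"slide": [0, 0.04, -0.004], "delta_rot": [-0.002, 0, -0.003], "claw": -1}]'

```text
time: 8.23
eef_pos: [0.4659, -0.1566, 0.0342]
tcp_rot: [[-0.001, 0.001, -1.0], [1.0, -0.001, -0.001], [-0.001, -1.0, -0.001]]
force: [-0.6, 0.2, 0.5]
grip_width: 0.0634
```

servo_tool --rows '[{"slide": [0, 0, 0], "delta_rot": [0, 0, 0], "claw": -1}, {"slide": [0, 0, 0], "delta_rot": [0, 0, 0], "claw": -1}, {"slide": [0, 0, 0], "delta_rot": [0, 0, 0], "claw": -1}, {"slide": [0, 0, 0], "delta_rot": [0, 0, 0], "claw": -1}, {"slide": [0, 0, 0], "delta_rot": [0, 0, 0], "claw": -1}]'

```text
time: 8.65
eef_pos: [0.467, -0.1568, 0.0357]
tcp_rot: [[-0.001, 0.004, -1.0], [1.0, -0.001, -0.001], [-0.001, -1.0, -0.004]]
force: [-1.0, 2.1, 6.5]
grip_width: 0.0464
```

```bash
python3 plan.py  465 -156.5 170 88
```

```text
t 8.65 tcp [467.0, -156.8, 35.7] jaw 90.05 down [ 0.004 -0.001 -1.   ] grip 46.4 F [-1.   2.1  6.5]
slide [0.0, -0.269, 0.003] rot [0.005, 0.046, -0.001] rows 3.2 0.3
```

servo_tool --rows '[{"slide": [0, -0.06, 0], "delta_rot": [0, 0, 0], "claw": -1}, {"slide": [0, -0.12, 0], "delta_rot": [0, 0.02, 0], "claw": -1}, {"slide": [0, -0.18, 0], "delta_rot": [0, 0.046, 0], "claw": -1}, {"slide": [0, -0.22, 0], "delta_rot": [0, 0.046, 0], "claw": -1}, {"slide": [0, -0.23, 0], "delta_rot": [0, 0.046, 0], "claw": -1}]'

```text
time: 9.07
eef_pos: [0.4687, -0.1575, 0.1551]
tcp_rot: [[0.036, 0.011, -0.999], [0.999, -0.001, 0.036], [-0.001, -1.0, -0.011]]
force: [0.6, -0.4, -1.1]
grip_width: 0.0466
```

```bash
python3 plan.py  564 -246 150 88
```

```text
t 9.07 tcp [468.7, -157.5, 155.1] jaw 87.95 down [ 0.011 -0.001 -1.   ] grip 46.6 F [ 0.6 -0.4 -1.1]
slide [-0.17, 0.012, -0.197] rot [0.014, -0.001, -0.001] rows 3.1 0.1
```

servo_tool --rows '[{"slide": [-0.05, 0.012, -0.06], "delta_rot": [0.014, 0, 0], "claw": -1}, {"slide": [-0.1, 0.012, -0.12], "delta_rot": [0.014, 0, 0], "claw": -1}, {"slide": [-0.145, 0.012, -0.17], "delta_rot": [0.014, 0, 0], "claw": -1}, {"slide": [-0.17, 0.012, -0.197], "delta_rot": [0.014, 0, 0], "claw": -1}, {"slide": [-0.17, 0.012, -0.197], "delta_rot": [0.014, 0, 0], "claw": -1}]'

```text
time: 9.48
eef_pos: [0.5653, -0.2491, 0.149]
tcp_rot: [[0.038, -0.001, -0.999], [0.999, -0.003, 0.038], [-0.003, -1.0, 0.001]]
force: [-1.1, 0.4, -2.4]
grip_width: 0.0467
```

```bash
python3 plan.py  564 -246 70 88
```

```text
t 9.48 tcp [565.3, -249.1, 149.0] jaw 87.84 down [-0.001 -0.003 -1.   ] grip 46.7 F [-1.1  0.4 -2.4]
slide [0.007, 0.158, 0.003] rot [-0.001, -0.004, -0.004] rows 1.9 0.0
```

servo_tool --rows '[{"slide": [0.006, 0.04, 0.003], "delta_rot": [0, -0.004, -0.004], "claw": -1}, {"slide": [0.006, 0.08, 0.003], "delta_rot": [0, -0.004, -0.004], "claw": -1}, {"slide": [0.006, 0.12, 0.003], "delta_rot": [0, -0.004, -0.004], "claw": -1}, {"slide": [0.006, 0.15, 0.003], "delta_rot": [0, -0.004, -0.004], "claw": -1}, {"slide": [0.006, 0.16, 0.003], "delta_rot": [0, -0.004, -0.004], "claw": -1}]'

```text
time: 9.9
eef_pos: [0.5618, -0.2449, 0.0656]
tcp_rot: [[0.034, -0.006, -0.999], [0.999, 0.002, 0.034], [0.002, -1.0, 0.006]]
force: [-0.7, 0.1, -1.7]
grip_width: 0.0468
```

```bash
python3 plan.py  564 -246 46 88
```

```text
t 9.9 tcp [561.8, -244.9, 65.6] jaw 88.04 down [-0.006  0.002 -1.   ] grip 46.8 F [-0.7  0.1 -1.7]
slide [-0.002, 0.039, -0.005] rot [-0.007, 0.001, 0.002] rows 0.5 0.0
```

servo_tool --rows '[{"slide": [-0.002, 0.015, -0.005], "delta_rot": [-0.007, 0, 0.002], "claw": -1}, {"slide": [-0.002, 0.03, -0.005], "delta_rot": [-0.007, 0, 0.002], "claw": -1}, {"slide": [-0.002, 0.039, -0.005], "delta_rot": [-0.007, 0, 0.002], "claw": -1}, {"slide": [-0.002, 0.045, -0.005], "delta_rot": [-0.007, 0, 0.002], "claw": -1}, {"slide": [-0.002, 0.048, -0.005], "delta_rot": [-0.007, 0, 0.002], "claw": -1}]'

```text
time: 10.32
eef_pos: [0.5642, -0.2459, 0.0416]
tcp_rot: [[0.034, 0.0, -0.999], [0.999, 0.0, 0.034], [0.0, -1.0, -0.0]]
force: [0.1, -0.4, -2.0]
grip_width: 0.0468
```

servo_tool --rows '[{"slide": [0, 0.001, 0], "delta_rot": [0, 0, 0], "claw": -1}, {"slide": [0, 0.002, 0], "delta_rot": [0, 0, 0], "claw": -1}, {"slide": [0, 0.002, 0], "delta_rot": [0, 0, 0], "claw": -1}]'

```text
time: 10.57
eef_pos: [0.5645, -0.2461, 0.0409]
tcp_rot: [[0.034, 0.001, -0.999], [0.999, -0.0, 0.034], [0.0, -1.0, -0.001]]
force: [-0.6, 0.6, -1.1]
grip_width: 0.0467
```

servo_tool --rows '[{"slide": [0, 0.001, 0], "delta_rot": [0, 0, 0], "claw": -1}, {"slide": [0, 0.002, 0], "delta_rot": [0, 0, 0], "claw": -1}, {"slide": [0, 0.003, 0], "delta_rot": [0, 0, 0], "claw": -1}, {"slide": [0, 0.003, 0], "delta_rot": [0, 0, 0], "claw": -1}]'

```text
time: 10.9
eef_pos: [0.5647, -0.2462, 0.0398]
tcp_rot: [[0.034, 0.001, -0.999], [0.999, -0.0, 0.034], [-0.0, -1.0, -0.001]]
force: [-0.7, 0.8, 2.4]
grip_width: 0.0461
```

Contact again. Release and retreat.

servo_tool --rows '[{"slide": [0, 0, 0], "delta_rot": [0, 0, 0], "claw": 1}, {"slide": [0, 0, 0], "delta_rot": [0, 0, 0], "claw": 1}, {"slide": [0, 0, 0], "delta_rot": [0, 0, 0], "claw": 1}, {"slide": [0, 0, 0], "delta_rot": [0, 0, 0], "claw": 1}, {"slide": [0, 0, 0], "delta_rot": [0, 0, 0], "claw": 1}]'

```text
time: 11.32
eef_pos: [0.5647, -0.2462, 0.0399]
tcp_rot: [[0.034, 0.001, -0.999], [0.999, -0.0, 0.034], [-0.0, -1.0, -0.001]]
force: [-0.0, -0.9, -0.0]
grip_width: 0.0855
```

servo_tool --rows '[{"slide": [0, -0.05, 0], "delta_rot": [0, 0, 0], "claw": 1}, {"slide": [0, -0.12, 0], "delta_rot": [0, 0, 0], "claw": 1}, {"slide": [0, -0.2, 0], "delta_rot": [0, 0, 0], "claw": 1}, {"slide": [0, -0.27, 0], "delta_rot": [0, 0, 0], "claw": 1}, {"slide": [0, -0.27, 0], "delta_rot": [0, 0, 0], "claw": 1}]'

```text
time: 11.73
eef_pos: [0.5676, -0.2484, 0.1831]
tcp_rot: [[0.035, 0.013, -0.999], [0.999, -0.004, 0.035], [-0.004, -1.0, -0.013]]
force: [0.1, -1.7, 1.2]
grip_width: 0.0856
```

```bash
python3 plan.py  481 140 160 37.5; python3 - <<'E'
from h import *
for n in('side',):
    im,d=capture(n)
    c=im[130:330,260:480] 
    cv2.imwrite(f'pics/{n}5.png',cv2.resize(c,None,fx=3,fy=3)[:,:,::-1])
E
```

```text
t 11.73 tcp [567.6, -248.4, 183.1] jaw 88.01 down [ 0.013 -0.004 -1.   ] grip 85.6 F [ 0.1 -1.7  1.2]
slide [0.77, 0.041, 0.201] rot [0.017, 1.122, 0.003] rows 9.6 7.1
```

View pics/side5.png

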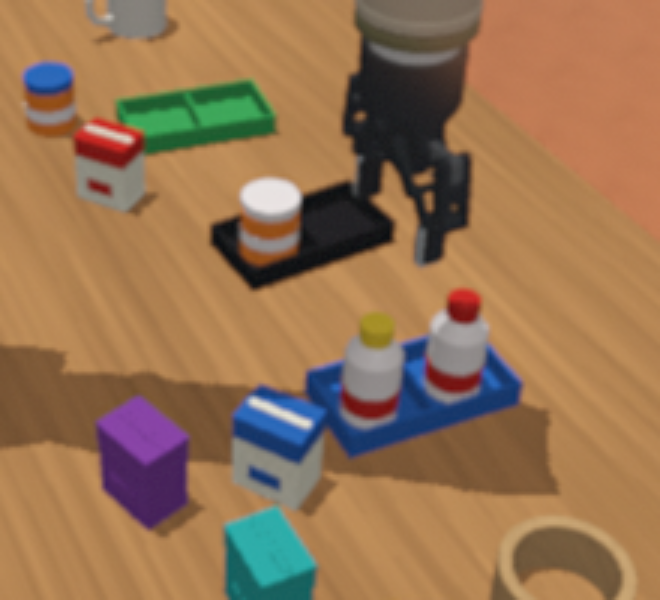

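Both bottles stand in the blue tray (crop 372,380 and 457,345). Next is carton_red, gripped across its 42 mm side with jaws at 37.5°.

servo_tool --rows '[{"slide": [0.77, 0.03, 0.2], "delta_rot": [0.015, 0.9, 0], "claw": 1}, {"slide": [0.77, 0.03, 0.2], "delta_rot": [0.015, 0.9, 0], "claw": 1}, {"slide": [0.77, 0.03, 0.2], "delta_rot": [0.015, 0.9, 0], "claw": 1}, {"slide": [0.77, 0.03, 0.2], "delta_rot": [0.015, 0.9, 0], "claw": 1}, {"slide": [0.77, 0.03, 0.2], "delta_rot": [0.015, 0.9, 0], "claw": 1}]'

```text
time: 12.2
eef_pos: [0.5236, -0.0596, 0.168]
tcp_rot: [[0.569, -0.003, -0.822], [0.822, 0.001, 0.569], [-0.0, -1.0, 0.003]]
force: [0.2, 0.1, 0.6]
grip_width: 0.0856
```

```bash
python3 plan.py  481 140 160 37.5
```

```text
t 12.2 tcp [523.6, -59.6, 168.0] jaw 55.3 down [-0.003  0.001 -1.   ] grip 85.6 F [0.2 0.1 0.6]
slide [0.28, 0.017, 0.297] rot [-0.004, 0.396, -0.001] rows 4.9 2.5
```

servo_tool --rows '[{"slide": [0.07, 0.017, 0.074], "delta_rot": [0, 0.15, 0], "claw": 1}, {"slide": [0.14, 0.017, 0.149], "delta_rot": [0, 0.3, 0], "claw": 1}, {"slide": [0.21, 0.017, 0.223], "delta_rot": [0, 0.396, 0], "claw": 1}, {"slide": [0.28, 0.017, 0.297], "delta_rot": [0, 0.396, 0], "claw": 1}, {"slide": [0.28, 0.017, 0.297], "delta_rot": [0, 0.396, 0], "claw": 1}]'

```text
time: 12.62
eef_pos: [0.4824, 0.1294, 0.1591]
tcp_rot: [[0.794, -0.004, -0.607], [0.607, 0.001, 0.794], [-0.002, -1.0, 0.003]]
force: [0.9, 0.4, -0.1]
grip_width: 0.0858
```

```bash
python3 plan.py  481 140 120 37.5 481 140 26 37.5
```

```text
t 12.62 tcp [482.4, 129.4, 159.1] jaw 37.4 down [-0.004  0.001 -1.   ] grip 85.8 F [ 0.9  0.4 -0.1]
slide [0.011, 0.078, 0.018] rot [-0.004, -0.002, -0.003] rows 1.0 0.0
slide [0.011, 0.266, 0.018] rot [-0.004, -0.002, -0.003] rows 3.2 0.0
```

servo_tool --rows '[{"slide": [0.011, 0.02, 0.018], "delta_rot": [-0.004, 0, -0.003], "claw": 1}, {"slide": [0.011, 0.05, 0.018], "delta_rot": [-0.004, 0, -0.003], "claw": 1}, {"slide": [0.011, 0.1, 0.018], "delta_rot": [-0.004, 0, -0.003], "claw": 1}, {"slide": [0.011, 0.12, 0.018], "delta_rot": [-0.004, 0, -0.003], "claw": 1}, {"slide": [0.011, 0.12, 0.018], "delta_rot": [-0.004, 0, -0.003], "claw": 1}]'

```text
time: 13.03
eef_pos: [0.4788, 0.1391, 0.0961]
tcp_rot: [[0.794, -0.005, -0.607], [0.607, -0.003, 0.794], [-0.006, -1.0, 0.001]]
force: [-0.4, -0.5, -0.1]
grip_width: 0.0853
```

```bash
python3 plan.py  481 140 26 37.5;python3 - <<'E'
from h import *
im,d=capture('side');cv2.imwrite('pics/s6.png',cv2.resize(im[80:260,200:400],None,fx=3,fy=3)[:,:,::-1])
E
```

```text
t 13.03 tcp [478.8, 139.1, 96.1] jaw 37.4 down [-0.005 -0.003 -1.   ] grip 85.3 F [-0.4 -0.5 -0.1]
slide [0.005, 0.14, -0.001] rot [-0.001, -0.002, -0.008] rows 1.7 0.0
```

View pics/s6.png

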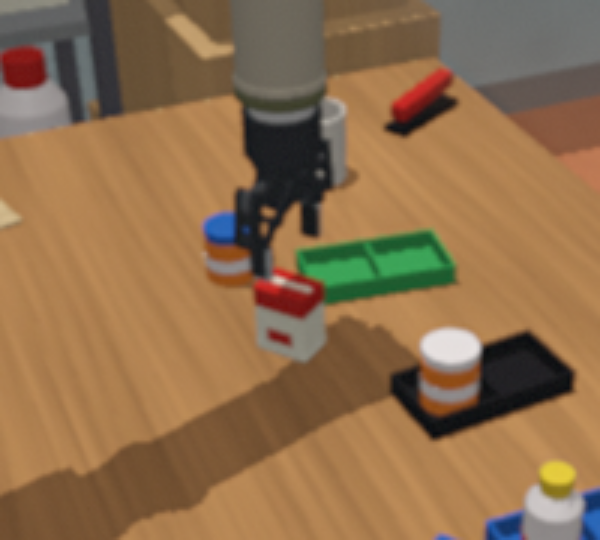

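The open jaws straddle the red carton (crop 290,310). Descending.

servo_tool --rows '[{"slide": [0.005, 0.04, -0.001], "delta_rot": [0, 0, -0.008], "claw": 1}, {"slide": [0.005, 0.08, -0.001], "delta_rot": [0, 0, -0.008], "claw": 1}, {"slide": [0.005, 0.12, -0.001], "delta_rot": [0, 0, -0.008], "claw": 1}, {"slide": [0.005, 0.14, -0.001], "delta_rot": [0, 0, -0.008], "claw": 1}, {"slide": [0.005, 0.14, -0.001], "delta_rot": [0, 0, -0.008], "claw": 1}]'

```text
time: 13.5
eef_pos: [0.4812, 0.1395, 0.0267]
tcp_rot: [[0.795, -0.0, -0.606], [0.606, 0.0, 0.795], [-0.0, -1.0, 0.001]]
force: [-0.6, -1.4, 0.4]
grip_width: 0.0852
```

```bash
python3 plan.py  481 140 26 37.5
```

```text
t 13.5 tcp [481.2, 139.5, 26.7] jaw 37.33 down [-0.  0. -1.] grip 85.2 F [-0.6 -1.4  0.4]
slide [0.0, 0.001, 0.001] rot [-0.001, -0.004, -0.0] rows 0.0 0.0
```

servo_tool --rows '[{"slide": [0, 0, 0], "delta_rot": [0, 0, 0], "claw": -1}, {"slide": [0, 0, 0], "delta_rot": [0, 0, 0], "claw": -1}, {"slide": [0, 0, 0], "delta_rot": [0, 0, 0], "claw": -1}, {"slide": [0, 0, 0], "delta_rot": [0, 0, 0], "claw": -1}, {"slide": [0, 0, 0], "delta_rot": [0, 0, 0], "claw": -1}]'

```text
time: 13.92
eef_pos: [0.4822, 0.1398, 0.0279]
tcp_rot: [[0.795, 0.002, -0.606], [0.606, 0.002, 0.795], [0.002, -1.0, 0.0]]
force: [0.2, -1.2, 6.6]
grip_width: 0.0412
```

servo_tool --rows '[{"slide": [0, 0, 0], "delta_rot": [0, 0, 0], "claw": -1}, {"slide": [0, 0, 0], "delta_rot": [0, 0, 0], "claw": -1}, {"slide": [0, 0, 0], "delta_rot": [0, 0, 0], "claw": -1}]'

```text
time: 14.17
eef_pos: [0.482, 0.1399, 0.028]
tcp_rot: [[0.795, 0.002, -0.606], [0.606, 0.002, 0.795], [0.002, -1.0, 0.0]]
force: [-0.2, 0.5, -2.0]
grip_width: 0.0417
```

servo_tool --rows '[{"slide": [0, -0.05, 0], "delta_rot": [0, 0, 0], "claw": -1}, {"slide": [0, -0.11, 0], "delta_rot": [0, 0, 0], "claw": -1}, {"slide": [0, -0.17, 0], "delta_rot": [0, 0, 0], "claw": -1}, {"slide": [0, -0.22, 0], "delta_rot": [0, 0, 0], "claw": -1}, {"slide": [0, -0.22, 0], "delta_rot": [0, 0, 0], "claw": -1}]'

```text
time: 14.58
eef_pos: [0.4846, 0.1404, 0.143]
tcp_rot: [[0.795, 0.008, -0.606], [0.606, 0.005, 0.795], [0.01, -1.0, -0.001]]
force: [1.9, 0.1, -2.3]
grip_width: 0.0412
```

```bash
python3 plan.py 654.5 218.5 140 82.2
```

```text
t 14.58 tcp [484.6, 140.4, 143.0] jaw 37.31 down [ 0.008  0.005 -1.   ] grip 41.2 F [ 1.9  0.1 -2.3]
slide [0.365, 0.01, -0.082] rot [0.006, -0.998, 0.011] rows 4.5 6.3
```

servo_tool --rows '[{"slide": [0.06, 0.01, -0.014], "delta_rot": [0.006, -0.14, 0.01], "claw": -1}, {"slide": [0.12, 0.01, -0.027], "delta_rot": [0.006, -0.28, 0.01], "claw": -1}, {"slide": [0.18, 0.01, -0.04], "delta_rot": [0.006, -0.42, 0.01], "claw": -1}, {"slide": [0.24, 0.01, -0.054], "delta_rot": [0.006, -0.57, 0.01], "claw": -1}, {"slide": [0.3, 0.01, -0.067], "delta_rot": [0.006, -0.71, 0.01], "claw": -1}]'

```text
time: 15.0
eef_pos: [0.6249, 0.2053, 0.1381]
tcp_rot: [[0.348, -0.002, -0.937], [0.937, 0.002, 0.348], [0.001, -1.0, 0.002]]
force: [0.7, -0.8, -0.7]
grip_width: 0.0411
```

```bash
python3 plan.py 654.5 218.5 140 82.2
```

```text
t 15.0 tcp [624.9, 205.3, 138.1] jaw 69.62 down [-0.002  0.002 -1.   ] grip 41.1 F [ 0.7 -0.8 -0.7]
slide [0.045, -0.004, -0.046] rot [-0.003, -0.28, 0.001] rows 0.8 1.8
```

servo_tool --rows '[{"slide": [0.02, -0.004, -0.02], "delta_rot": [0, -0.14, 0], "claw": -1}, {"slide": [0.045, -0.004, -0.046], "delta_rot": [0, -0.28, 0], "claw": -1}, {"slide": [0.045, -0.004, -0.046], "delta_rot": [0, -0.28, 0], "claw": -1}, {"slide": [0.045, -0.004, -0.046], "delta_rot": [0, -0.28, 0], "claw": -1}]'

```text
time: 15.33
eef_pos: [0.654, 0.2183, 0.1381]
tcp_rot: [[0.137, -0.004, -0.991], [0.991, 0.001, 0.137], [0.0, -1.0, 0.004]]
force: [0.4, 0.4, -2.2]
grip_width: 0.0414
```

```bash
python3 plan.py 654.5 218.5 60 82.2 654.5 218.5 32 82.2;python3 - <<'E'
from h import *
im,d=capture('side');cv2.imwrite('pics/s7.png',cv2.resize(im[80:260,200:400],None,fx=3,fy=3)[:,:,::-1])
E
```

```text
t 15.33 tcp [654.0, 218.3, 138.1] jaw 82.13 down [-0.004  0.001 -1.   ] grip 41.4 F [ 0.4  0.4 -2.2]
slide [0.001, 0.156, -0.001] rot [-0.005, -0.002, 0.0] rows 1.9 0.0
slide [0.001, 0.212, -0.002] rot [-0.005, -0.002, 0.0] rows 2.5 0.0
```

View pics/s7.png

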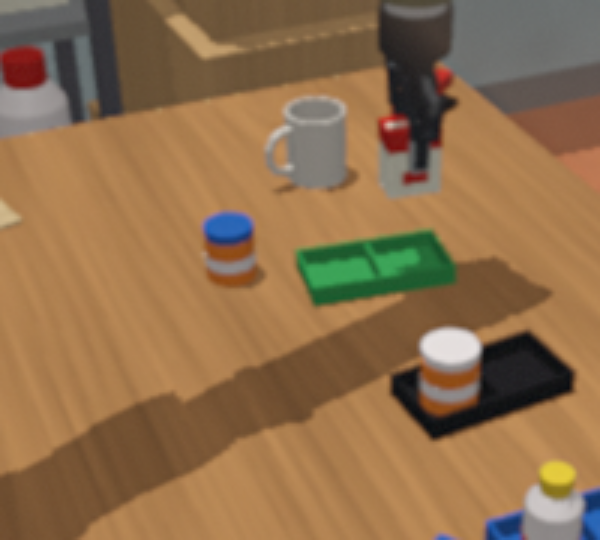

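The carton is held upright and aligned with the tray (crop 410,155). Lowering.

servo_tool --rows '[{"slide": [0.001, 0.04, -0.001], "delta_rot": [-0.005, 0, 0], "claw": -1}, {"slide": [0.001, 0.08, -0.001], "delta_rot": [-0.005, 0, 0], "claw": -1}, {"slide": [0.001, 0.12, -0.001], "delta_rot": [-0.005, 0, 0], "claw": -1}, {"slide": [0.001, 0.15, -0.001], "delta_rot": [-0.005, 0, 0], "claw": -1}, {"slide": [0.001, 0.16, -0.001], "delta_rot": [-0.005, 0, 0], "claw": -1}]'

```text
time: 15.8
eef_pos: [0.6512, 0.2176, 0.0555]
tcp_rot: [[0.14, -0.005, -0.99], [0.99, -0.002, 0.14], [-0.002, -1.0, 0.004]]
force: [-1.5, -0.6, -3.1]
grip_width: 0.0416
```

```bash
python3 plan.py 654.5 218.5 34 82.2
```

```text
t 15.8 tcp [651.2, 217.6, 55.5] jaw 81.95 down [-0.005 -0.002 -1.   ] grip 41.6 F [-1.5 -0.6 -3.1]
slide [0.003, 0.043, -0.006] rot [-0.006, -0.006, -0.003] rows 0.5 0.1
```

servo_tool --rows '[{"slide": [0.003, 0.015, -0.006], "delta_rot": [-0.006, -0.006, -0.003], "claw": -1}, {"slide": [0.003, 0.03, -0.006], "delta_rot": [-0.006, -0.006, -0.003], "claw": -1}, {"slide": [0.003, 0.04, -0.006], "delta_rot": [-0.006, -0.006, -0.003], "claw": -1}, {"slide": [0.003, 0.044, -0.006], "delta_rot": [-0.006, -0.006, -0.003], "claw": -1}, {"slide": [0.003, 0.045, -0.006], "delta_rot": [-0.006, -0.006, -0.003], "claw": -1}]'

```text
time: 16.22
eef_pos: [0.6543, 0.2186, 0.0329]
tcp_rot: [[0.136, 0.0, -0.991], [0.991, 0.0, 0.136], [0.0, -1.0, -0.0]]
force: [0.2, -0.2, -2.2]
grip_width: 0.0412
```

servo_tool --rows '[{"slide": [0, 0.001, 0], "delta_rot": [0, 0, 0], "claw": -1}, {"slide": [0, 0.002, 0], "delta_rot": [0, 0, 0], "claw": -1}, {"slide": [0, 0.003, 0], "delta_rot": [0, 0, 0], "claw": -1}, {"slide": [0, 0.003, 0], "delta_rot": [0, 0, 0], "claw": -1}]'

```text
time: 16.55
eef_pos: [0.6547, 0.2186, 0.0321]
tcp_rot: [[0.136, 0.001, -0.991], [0.991, 0.0, 0.136], [0.001, -1.0, -0.001]]
force: [-0.7, 0.1, 0.2]
grip_width: 0.0415
```

servo_tool --rows '[{"slide": [0, 0.001, 0], "delta_rot": [0, 0, 0], "claw": -1}, {"slide": [0, 0.001, 0], "delta_rot": [0, 0, 0], "claw": 1}, {"slide": [0, 0.001, 0], "delta_rot": [0, 0, 0], "claw": 1}, {"slide": [0, 0.001, 0], "delta_rot": [0, 0, 0], "claw": 1}, {"slide": [0, 0.001, 0], "delta_rot": [0, 0, 0], "claw": 1}]'

```text
time: 16.97
eef_pos: [0.6548, 0.2187, 0.0317]
tcp_rot: [[0.136, 0.002, -0.991], [0.991, 0.001, 0.136], [0.001, -1.0, -0.001]]
force: [-0.1, -0.2, 1.1]
grip_width: 0.0852
```

servo_tool --rows '[{"slide": [0, 0, 0], "delta_rot": [0, 0, 0], "claw": 1}, {"slide": [0, -0.05, 0], "delta_rot": [0, 0, 0], "claw": 1}, {"slide": [0, -0.12, 0], "delta_rot": [0, 0, 0], "claw": 1}, {"slide": [0, -0.2, 0], "delta_rot": [0, 0, 0], "claw": 1}, {"slide": [0, -0.24, 0], "delta_rot": [0, 0, 0], "claw": 1}]'

```text
time: 17.38
eef_pos: [0.6563, 0.2188, 0.157]
tcp_rot: [[0.136, 0.007, -0.991], [0.991, 0.002, 0.136], [0.003, -1.0, -0.007]]
force: [1.2, 0.6, 2.0]
grip_width: 0.0856
```

```bash
python3 plan.py 457.5 -282 165 34.1;python3 - <<'E'
from h import *
im,d=capture('side');cv2.imwrite('pics/s8.png',cv2.resize(im[80:260,200:400],None,fx=3,fy=3)[:,:,::-1])
E
```

```text
t 17.38 tcp [656.3, 218.8, 157.0] jaw 82.19 down [ 0.007  0.002 -1.   ] grip 85.6 F [1.2 0.6 2. ]
slide [-1.046, -0.021, 0.258] rot [0.006, 1.069, 0.007] rows 12.9 6.7
```

View pics/s8.png

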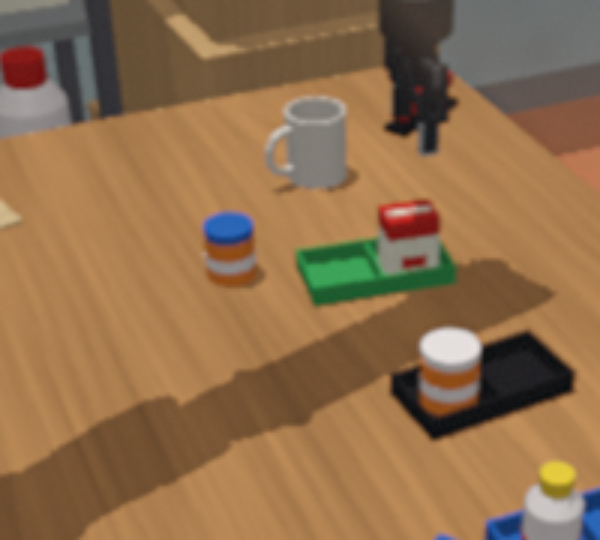

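carton_red stands in the far green bay (crop 410,240). Next is carton_blue.

servo_tool --rows '[{"slide": [-1, -0.04, 0.246], "delta_rot": [0.006, 0.95, 0.007], "claw": 1}, {"slide": [-1, -0.04, 0.246], "delta_rot": [0.006, 0.95, 0.007], "claw": 1}, {"slide": [-1, -0.04, 0.246], "delta_rot": [0.006, 0.95, 0.007], "claw": 1}, {"slide": [-1, -0.04, 0.246], "delta_rot": [0.006, 0.95, 0.007], "claw": 1}, {"slide": [-1, -0.04, 0.246], "delta_rot": [0.006, 0.95, 0.007], "claw": 1}]'

```text
time: 17.85
eef_pos: [0.5779, 0.0231, 0.1618]
tcp_rot: [[0.694, 0.005, -0.72], [0.72, 0.002, 0.694], [0.005, -1.0, -0.002]]
force: [0.5, -0.7, 0.1]
grip_width: 0.0855
```

```bash
python3 plan.py 457.5 -282 170 34.1
```

```text
t 17.85 tcp [577.9, 23.1, 161.8] jaw 46.04 down [ 0.005  0.002 -1.   ] grip 85.5 F [ 0.5 -0.7  0.1]
slide [-0.606, -0.019, -0.25] rot [0.002, 0.265, 0.007] rows 7.9 1.7
```

servo_tool --rows '[{"slide": [-0.606, -0.025, -0.25], "delta_rot": [0.002, 0.265, 0.007], "claw": 1}, {"slide": [-0.606, -0.025, -0.25], "delta_rot": [0.002, 0.265, 0.007], "claw": 1}, {"slide": [-0.606, -0.025, -0.25], "delta_rot": [0.002, 0.265, 0.007], "claw": 1}, {"slide": [-0.606, -0.025, -0.25], "delta_rot": [0.002, 0.265, 0.007], "claw": 1}, {"slide": [-0.606, -0.025, -0.25], "delta_rot": [0.002, 0.265, 0.007], "claw": 1}]'

```text
time: 18.27
eef_pos: [0.5012, -0.1703, 0.1691]
tcp_rot: [[0.828, 0.0, -0.561], [0.561, 0.0, 0.828], [0.001, -1.0, 0.0]]
force: [0.6, -0.7, -0.8]
grip_width: 0.0857
```

```bash
python3 plan.py 457.5 -282 170 34.1
```

```text
t 18.27 tcp [501.2, -170.3, 169.1] jaw 34.12 down [ 0.  0. -1.] grip 85.7 F [ 0.6 -0.7 -0.8]
slide [-0.198, -0.002, -0.136] rot [-0.0, 0.001, 0.001] rows 2.9 0.0
```

servo_tool --rows '[{"slide": [-0.06, -0.002, -0.045], "delta_rot": [0, 0, 0], "claw": 1}, {"slide": [-0.12, -0.002, -0.085], "delta_rot": [0, 0, 0], "claw": 1}, {"slide": [-0.17, -0.002, -0.12], "delta_rot": [0, 0, 0], "claw": 1}, {"slide": [-0.198, -0.002, -0.136], "delta_rot": [0, 0, 0], "claw": 1}, {"slide": [-0.198, -0.002, -0.136], "delta_rot": [0, 0, 0], "claw": 1}]'

```text
time: 18.68
eef_pos: [0.4545, -0.287, 0.1706]
tcp_rot: [[0.832, 0.001, -0.555], [0.555, -0.002, 0.832], [-0.0, -1.0, -0.002]]
force: [-1.0, 0.4, -0.4]
grip_width: 0.0855
```

```bash
python3 plan.py 457.5 -282 100 34.1
```

```text
t 18.68 tcp [454.5, -287.0, 170.6] jaw 33.69 down [ 0.001 -0.002 -1.   ] grip 85.5 F [-1.   0.4 -0.4]
slide [0.011, 0.141, 0.005] rot [0.002, -0.009, -0.0] rows 1.7 0.1
```

servo_tool --rows '[{"slide": [0.009, 0.04, 0.004], "delta_rot": [0, -0.009, 0], "claw": 1}, {"slide": [0.009, 0.09, 0.004], "delta_rot": [0, -0.009, 0], "claw": 1}, {"slide": [0.009, 0.13, 0.004], "delta_rot": [0, -0.009, 0], "claw": 1}, {"slide": [0.009, 0.14, 0.004], "delta_rot": [0, -0.009, 0], "claw": 1}, {"slide": [0.009, 0.14, 0.004], "delta_rot": [0, -0.009, 0], "claw": 1}]'

```text
time: 19.1
eef_pos: [0.4566, -0.2818, 0.0993]
tcp_rot: [[0.828, -0.002, -0.561], [0.561, -0.0, 0.828], [-0.002, -1.0, 0.001]]
force: [0.5, 1.5, 0.1]
grip_width: 0.0853
```

```bash
python3 plan.py 457.5 -282 26 34.1;python3 - <<'E'
from h import *
im,d=capture('side');cv2.imwrite('pics/s9.png',cv2.resize(im[150:350,260:460],None,fx=3,fy=3)[:,:,::-1])
E
```

```text
t 19.1 tcp [456.6, -281.8, 99.3] jaw 34.13 down [-0.002 -0.    -1.   ] grip 85.3 F [0.5 1.5 0.1]
slide [0.002, 0.147, -0.002] rot [-0.001, 0.001, -0.003] rows 1.8 0.0
```

View pics/s9.png

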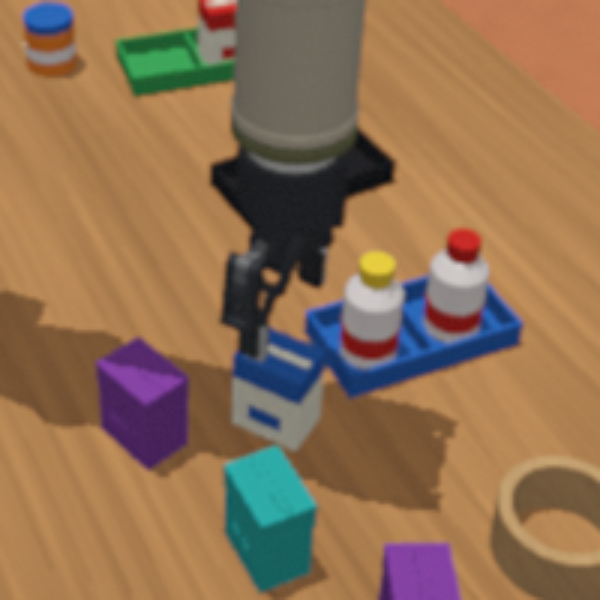

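The jaws straddle the blue-banded white carton (crop 277,395). The far finger has about 30 mm of clearance to the yellow bottle. Descending.

servo_tool --rows '[{"slide": [0.002, 0.04, -0.002], "delta_rot": [0, 0, 0], "claw": 1}, {"slide": [0.002, 0.08, -0.002], "delta_rot": [0, 0, 0], "claw": 1}, {"slide": [0.002, 0.12, -0.002], "delta_rot": [0, 0, 0], "claw": 1}, {"slide": [0.002, 0.147, -0.002], "delta_rot": [0, 0, 0], "claw": 1}, {"slide": [0.002, 0.147, -0.002], "delta_rot": [0, 0, 0], "claw": 1}]'

```text
time: 19.57
eef_pos: [0.4583, -0.282, 0.0261]
tcp_rot: [[0.827, -0.002, -0.562], [0.562, -0.0, 0.827], [-0.002, -1.0, 0.001]]
force: [0.2, 0.2, 0.3]
grip_width: 0.0851
```

servo_tool --rows '[{"slide": [0, 0, 0], "delta_rot": [0, 0, 0], "claw": -1}, {"slide": [0, 0, 0], "delta_rot": [0, 0, 0], "claw": -1}, {"slide": [0, 0, 0], "delta_rot": [0, 0, 0], "claw": -1}, {"slide": [0, 0, 0], "delta_rot": [0, 0, 0], "claw": -1}, {"slide": [0, 0, 0], "delta_rot": [0, 0, 0], "claw": -1}]'

```text
time: 19.98
eef_pos: [0.4593, -0.2827, 0.0276]
tcp_rot: [[0.827, 0.0, -0.562], [0.562, -0.001, 0.827], [-0.0, -1.0, -0.001]]
force: [-2.2, 0.3, 6.4]
grip_width: 0.0415
```

servo_tool --rows '[{"slide": [0, 0, 0], "delta_rot": [0, 0, 0], "claw": -1}, {"slide": [0, 0, 0], "delta_rot": [0, 0, 0], "claw": -1}, {"slide": [0, 0, 0], "delta_rot": [0, 0, 0], "claw": -1}]'

```text
time: 20.23
eef_pos: [0.4593, -0.2826, 0.0278]
tcp_rot: [[0.827, 0.001, -0.562], [0.562, -0.001, 0.827], [-0.0, -1.0, -0.001]]
force: [0.6, 0.3, -1.6]
grip_width: 0.0414
```

servo_tool --rows '[{"slide": [0, -0.05, 0], "delta_rot": [0, 0, 0], "claw": -1}, {"slide": [0, -0.12, 0], "delta_rot": [0, 0, 0], "claw": -1}, {"slide": [0, -0.19, 0], "delta_rot": [0, 0, 0], "claw": -1}, {"slide": [0, -0.26, 0], "delta_rot": [0, 0, 0], "claw": -1}, {"slide": [0, -0.28, 0], "delta_rot": [0, 0, 0], "claw": -1}]'

```text
time: 20.65
eef_pos: [0.4608, -0.284, 0.1729]
tcp_rot: [[0.828, 0.007, -0.561], [0.561, -0.004, 0.828], [0.003, -1.0, -0.007]]
force: [-0.0, -0.9, -1.1]
grip_width: 0.0412
```

```bash
python3 plan.py 525 0 170 58  575.5 229.5 150 82.2
```

```text
t 20.65 tcp [460.8, -284.0, 172.9] jaw 34.12 down [ 0.007 -0.004 -1.   ] grip 41.2 F [-0.  -0.9 -1.1]
slide [0.425, 0.004, 0.398] rot [0.009, -0.531, 0.002] rows 7.0 3.3
slide [0.766, 0.043, 0.722] rot [0.01, -1.068, 0.0] rows 12.6 6.7
```

servo_tool --rows '[{"slide": [0.05, 0, 0.047], "delta_rot": [0.009, -0.07, 0], "claw": -1}, {"slide": [0.1, 0, 0.094], "delta_rot": [0.009, -0.14, 0], "claw": -1}, {"slide": [0.155, 0, 0.145], "delta_rot": [0.009, -0.21, 0], "claw": -1}, {"slide": [0.21, 0, 0.197], "delta_rot": [0.009, -0.28, 0], "claw": -1}, {"slide": [0.265, 0, 0.249], "delta_rot": [0.009, -0.36, 0], "claw": -1}]'

```text
time: 21.07
eef_pos: [0.5003, -0.1049, 0.1721]
tcp_rot: [[0.637, 0.001, -0.771], [0.771, 0.002, 0.637], [0.002, -1.0, 0.0]]
force: [1.7, 0.5, -3.5]
grip_width: 0.0414
```

```bash
python3 plan.py   575.5 229.5 160 82.2
```

```text
t 21.07 tcp [500.3, -104.9, 172.1] jaw 50.44 down [ 0.001  0.002 -1.   ] grip 41.4 F [ 1.7  0.5 -3.5]
slide [0.611, 0.026, 0.31] rot [0.001, -0.706, 0.003] rows 8.2 4.4
```

servo_tool --rows '[{"slide": [0.07, 0, 0.035], "delta_rot": [0, -0.08, 0], "claw": -1}, {"slide": [0.14, 0.005, 0.071], "delta_rot": [0, -0.16, 0], "claw": -1}, {"slide": [0.21, 0.01, 0.106], "delta_rot": [0, -0.24, 0], "claw": -1}, {"slide": [0.28, 0.012, 0.142], "delta_rot": [0, -0.32, 0], "claw": -1}, {"slide": [0.35, 0.015, 0.177], "delta_rot": [0, -0.4, 0], "claw": -1}]'

```text
time: 21.48
eef_pos: [0.5431, 0.0884, 0.1643]
tcp_rot: [[0.364, 0.0, -0.931], [0.931, 0.002, 0.364], [0.002, -1.0, 0.0]]
force: [0.5, -0.8, -2.0]
grip_width: 0.0416
```

```bash
python3 plan.py   575.5 229.5 150 82.2
```

```text
t 21.48 tcp [543.1, 88.4, 164.3] jaw 68.63 down [ 0.     0.002 -1.   ] grip 41.6 F [ 0.5 -0.8 -2. ]
slide [0.286, 0.029, 0.042] rot [-0.0, -0.302, 0.003] rows 3.5 1.9
```

servo_tool --rows '[{"slide": [0.075, 0.008, 0.011], "delta_rot": [0, -0.08, 0.003], "claw": -1}, {"slide": [0.15, 0.015, 0.022], "delta_rot": [0, -0.16, 0.003], "claw": -1}, {"slide": [0.22, 0.022, 0.032], "delta_rot": [0, -0.24, 0.003], "claw": -1}, {"slide": [0.27, 0.029, 0.04], "delta_rot": [0, -0.302, 0.003], "claw": -1}, {"slide": [0.286, 0.029, 0.042], "delta_rot": [0, -0.302, 0.003], "claw": -1}]'

```text
time: 21.9
eef_pos: [0.5741, 0.2354, 0.1478]
tcp_rot: [[0.126, -0.003, -0.992], [0.992, 0.001, 0.126], [0.0, -1.0, 0.003]]
force: [-1.0, 0.4, -2.2]
grip_width: 0.0415
```

servo_tool --rows '[{"slide": [0, 0, 0], "delta_rot": [0, 0, 0], "claw": -1}]'

```text
time: 21.98
eef_pos: [0.5737, 0.2374, 0.1466]
tcp_rot: [[0.123, -0.005, -0.992], [0.992, 0.0, 0.123], [-0.0, -1.0, 0.005]]
force: [-1.5, -0.9, -2.6]
grip_width: 0.0413
```

```bash
python3 plan.py   575.5 229.5 65 82.2; python3 - <<'E'
from h import *
im,d=capture('side');cv2.imwrite('pics/s10.png',cv2.resize(im[80:260,200:400],None,fx=3,fy=3)[:,:,::-1])
E
```

```text
t 21.98 tcp [573.7, 237.4, 146.6] jaw 82.92 down [-0.005  0.    -1.   ] grip 41.3 F [-1.5 -0.9 -2.6]
slide [-0.015, 0.163, -0.006] rot [-0.006, 0.016, -0.0] rows 2.0 0.1
```

View pics/s10.png

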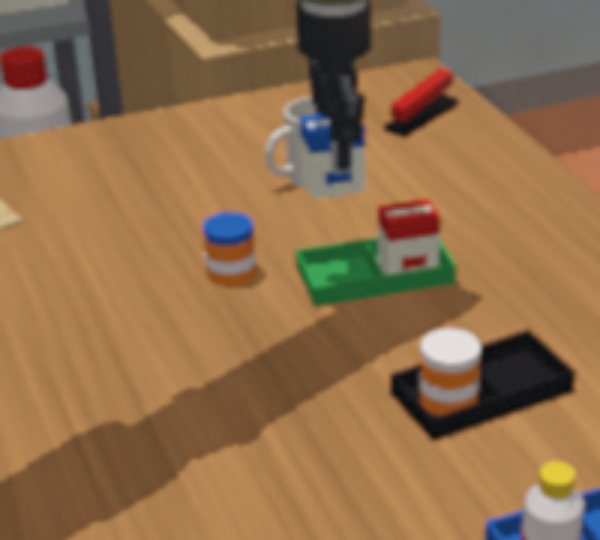

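The carton hangs upright over the near green bay. Lowering with a pause to settle.

servo_tool --rows '[{"slide": [-0.014, 0.02, -0.005], "delta_rot": [-0.006, 0.016, 0], "claw": -1}, {"slide": [-0.014, 0.06, -0.005], "delta_rot": [-0.006, 0.016, 0], "claw": -1}, {"slide": [-0.014, 0.1, -0.005], "delta_rot": [-0.006, 0.016, 0], "claw": -1}, {"slide": [-0.014, 0.14, -0.005], "delta_rot": [-0.006, 0.016, 0], "claw": -1}, {"slide": [-0.014, 0.16, -0.005], "delta_rot": [-0.006, 0.016, 0], "claw": -1}]'

```text
time: 22.45
eef_pos: [0.5729, 0.2271, 0.0637]
tcp_rot: [[0.139, -0.004, -0.99], [0.99, -0.002, 0.139], [-0.003, -1.0, 0.004]]
force: [-0.9, -0.4, -1.8]
grip_width: 0.0415
```

```bash
python3 plan.py   575.5 229.5 36 82.2
```

```text
t 22.45 tcp [572.9, 227.1, 63.7] jaw 82.03 down [-0.004 -0.002 -1.   ] grip 41.5 F [-0.9 -0.4 -1.8]
slide [0.006, 0.055, -0.005] rot [-0.005, -0.004, -0.004] rows 0.7 0.0
```

servo_tool --rows '[{"slide": [0.005, 0.02, -0.005], "delta_rot": [-0.005, -0.004, -0.004], "claw": -1}, {"slide": [0.005, 0.04, -0.005], "delta_rot": [-0.005, -0.004, -0.004], "claw": -1}, {"slide": [0.005, 0.052, -0.005], "delta_rot": [-0.005, -0.004, -0.004], "claw": -1}, {"slide": [0.005, 0.058, -0.005], "delta_rot": [-0.005, -0.004, -0.004], "claw": -1}, {"slide": [0.005, 0.06, -0.005], "delta_rot": [-0.005, -0.004, -0.004], "claw": -1}]'

```text
time: 22.87
eef_pos: [0.5756, 0.2291, 0.0335]
tcp_rot: [[0.136, 0.0, -0.991], [0.991, -0.0, 0.136], [-0.0, -1.0, -0.0]]
force: [-0.2, 0.7, -3.5]
grip_width: 0.0414
```

servo_tool --rows '[{"slide": [0, 0.001, 0], "delta_rot": [0, 0, 0], "claw": -1}, {"slide": [0, 0.002, 0], "delta_rot": [0, 0, 0], "claw": -1}, {"slide": [0, 0.003, 0], "delta_rot": [0, 0, 0], "claw": -1}, {"slide": [0, 0.004, 0], "delta_rot": [0, 0, 0], "claw": -1}]'

```text
time: 23.2
eef_pos: [0.5759, 0.2292, 0.032]
tcp_rot: [[0.135, 0.001, -0.991], [0.991, 0.0, 0.135], [0.001, -1.0, -0.001]]
force: [-0.4, 0.2, -3.1]
grip_width: 0.0413
```

servo_tool --rows '[{"slide": [0, 0.001, 0], "delta_rot": [0, 0, 0], "claw": -1}, {"slide": [0, 0.002, 0], "delta_rot": [0, 0, 0], "claw": -1}, {"slide": [0, 0.002, 0], "delta_rot": [0, 0, 0], "claw": -1}]'

```text
time: 23.45
eef_pos: [0.5761, 0.2294, 0.0317]
tcp_rot: [[0.135, 0.001, -0.991], [0.991, 0.001, 0.135], [0.001, -1.0, -0.001]]
force: [-2.6, -1.4, 3.7]
grip_width: 0.0414
```

Contact (+3.7 N). Release and retreat.

servo_tool --rows '[{"slide": [0, 0, 0], "delta_rot": [0, 0, 0], "claw": 1}, {"slide": [0, 0, 0], "delta_rot": [0, 0, 0], "claw": 1}, {"slide": [0, 0, 0], "delta_rot": [0, 0, 0], "claw": 1}, {"slide": [0, 0, 0], "delta_rot": [0, 0, 0], "claw": 1}, {"slide": [0, 0, 0], "delta_rot": [0, 0, 0], "claw": 1}]'

```text
time: 23.87
eef_pos: [0.5762, 0.2294, 0.0317]
tcp_rot: [[0.135, 0.002, -0.991], [0.991, 0.001, 0.135], [0.001, -1.0, -0.001]]
force: [-0.3, -0.5, -0.3]
grip_width: 0.0854
```

servo_tool --rows '[{"slide": [0, -0.04, 0], "delta_rot": [0, 0, 0], "claw": 1}, {"slide": [0, -0.1, 0], "delta_rot": [0, 0, 0], "claw": 1}, {"slide": [0, -0.17, 0], "delta_rot": [0, 0, 0], "claw": 1}, {"slide": [0, -0.22, 0], "delta_rot": [0, 0, 0], "claw": 1}, {"slide": [0, -0.23, 0], "delta_rot": [0, 0, 0], "claw": 1}]'

```text
time: 24.28
eef_pos: [0.5786, 0.2299, 0.1522]
tcp_rot: [[0.136, 0.009, -0.991], [0.991, 0.004, 0.136], [0.005, -1.0, -0.008]]
force: [0.3, 0.7, 1.2]
grip_width: 0.0853
```

```bash
python3 plan.py 470.5 295.5 140 93.8; python3 - <<'E'
from h import *
im,d=capture('side');cv2.imwrite('pics/s11.png',cv2.resize(im[80:260,200:400],None,fx=3,fy=3)[:,:,::-1])
E
```

```text
t 24.28 tcp [578.6, 229.9, 152.2] jaw 82.2 down [ 0.009  0.004 -1.   ] grip 85.3 F [0.3 0.7 1.2]
slide [0.1, 0.023, 0.232] rot [0.011, -0.258, 0.006] rows 3.0 1.6
```

View pics/s11.png

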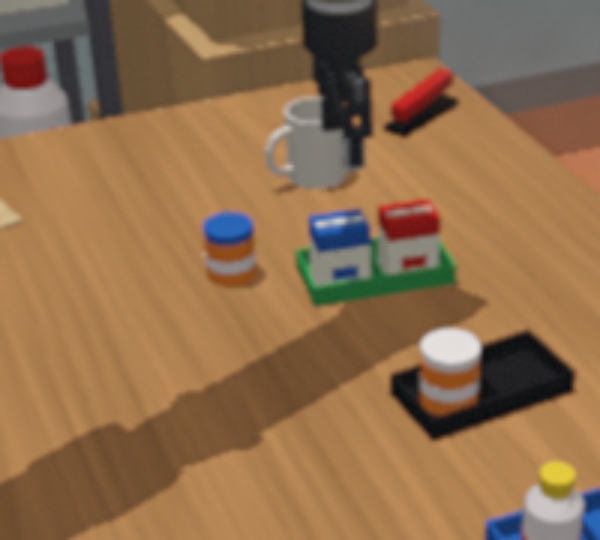

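Both cartons stand upright in the green tray (crop 340,250 and 410,240). Now the blue-lidded tub (crop 230,250). It is the only loose tub with a blue lid; the white-lidded one stays put.

servo_tool --rows '[{"slide": [0.03, 0.005, 0.07], "delta_rot": [0.011, -0.09, 0.006], "claw": 1}, {"slide": [0.06, 0.01, 0.14], "delta_rot": [0.011, -0.18, 0.006], "claw": 1}, {"slide": [0.085, 0.02, 0.2], "delta_rot": [0.011, -0.258, 0.006], "claw": 1}, {"slide": [0.1, 0.023, 0.232], "delta_rot": [0.011, -0.258, 0.006], "claw": 1}, {"slide": [0.1, 0.023, 0.232], "delta_rot": [0.011, -0.258, 0.006], "claw": 1}]'

```text
time: 24.75
eef_pos: [0.4649, 0.2987, 0.1368]
tcp_rot: [[-0.074, -0.006, -0.997], [0.997, -0.001, -0.074], [-0.0, -1.0, 0.006]]
force: [0.7, 0.1, 0.3]
grip_width: 0.0855
```

```bash
python3 plan.py 470.5 295.5 90 93.8
```

```text
t 24.75 tcp [464.9, 298.7, 136.8] jaw 94.24 down [-0.006 -0.001 -1.   ] grip 85.5 F [0.7 0.1 0.3]
slide [-0.007, 0.094, -0.011] rot [-0.007, 0.01, -0.0] rows 1.1 0.1
```

servo_tool --rows '[{"slide": [-0.006, 0.03, -0.01], "delta_rot": [-0.007, 0.01, 0], "claw": 1}, {"slide": [-0.006, 0.07, -0.01], "delta_rot": [-0.007, 0.01, 0], "claw": 1}, {"slide": [-0.006, 0.09, -0.01], "delta_rot": [-0.007, 0.01, 0], "claw": 1}, {"slide": [-0.006, 0.094, -0.01], "delta_rot": [-0.007, 0.01, 0], "claw": 1}]'

```text
time: 25.08
eef_pos: [0.4687, 0.2944, 0.0868]
tcp_rot: [[-0.065, -0.004, -0.998], [0.998, -0.004, -0.065], [-0.003, -1.0, 0.004]]
force: [-0.4, 0.3, -0.1]
grip_width: 0.0852
```

```bash
python3 plan.py 470.5 295.5 25 93.8; python3 - <<'E'
from h import *
im,d=capture('side');cv2.imwrite('pics/s12.png',cv2.resize(im[80:230,200:370],None,fx=3.5,fy=3.5)[:,:,::-1])
E
```

```text
t 25.08 tcp [468.7, 294.4, 86.8] jaw 93.73 down [-0.004 -0.004 -1.   ] grip 85.2 F [-0.4  0.3 -0.1]
slide [0.002, 0.124, -0.004] rot [-0.005, -0.001, -0.004] rows 1.5 0.0
```

View pics/s12.png

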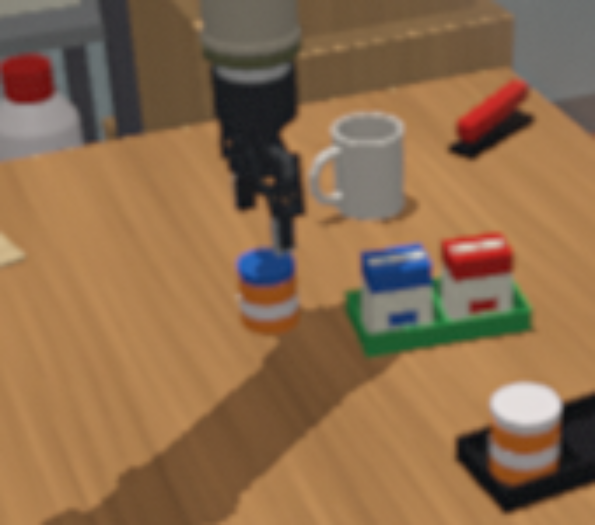

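The jaws straddle the blue-lidded tub (crop 267,290). Descending.

servo_tool --rows '[{"slide": [0.002, 0.03, -0.004], "delta_rot": [-0.005, 0, -0.004], "claw": 1}, {"slide": [0.002, 0.06, -0.004], "delta_rot": [-0.005, 0, -0.004], "claw": 1}, {"slide": [0.002, 0.095, -0.004], "delta_rot": [-0.005, 0, -0.004], "claw": 1}, {"slide": [0.002, 0.124, -0.004], "delta_rot": [-0.005, 0, -0.004], "claw": 1}, {"slide": [0.002, 0.124, -0.004], "delta_rot": [-0.005, 0, -0.004], "claw": 1}]'

```text
time: 25.55
eef_pos: [0.4699, 0.2945, 0.0237]
tcp_rot: [[-0.065, -0.002, -0.998], [0.998, -0.002, -0.065], [-0.002, -1.0, 0.002]]
force: [-1.2, -0.1, 0.4]
grip_width: 0.0853
```

```bash
python3 plan.py 470.5 295.5 25 93.8
```

```text
t 25.55 tcp [469.9, 294.5, 23.7] jaw 93.7 down [-0.002 -0.002 -1.   ] grip 85.3 F [-1.2 -0.1  0.4]
slide [0.002, -0.003, -0.001] rot [-0.003, -0.002, -0.002] rows 0.0 0.0
```

servo_tool --rows '[{"slide": [0, -0.003, 0], "delta_rot": [0, 0, 0], "claw": -1}, {"slide": [0, -0.003, 0], "delta_rot": [0, 0, 0], "claw": -1}, {"slide": [0, -0.003, 0], "delta_rot": [0, 0, 0], "claw": -1}, {"slide": [0, -0.003, 0], "delta_rot": [0, 0, 0], "claw": -1}, {"slide": [0, -0.003, 0], "delta_rot": [0, 0, 0], "claw": -1}]'

```text
time: 25.97
eef_pos: [0.4712, 0.2954, 0.0271]
tcp_rot: [[-0.065, 0.001, -0.998], [0.998, 0.0, -0.065], [0.0, -1.0, -0.001]]
force: [-0.0, -0.0, 6.3]
grip_width: 0.0545
```

servo_tool --rows '[{"slide": [0, 0, 0], "delta_rot": [0, 0, 0], "claw": -1}, {"slide": [0, 0, 0], "delta_rot": [0, 0, 0], "claw": -1}, {"slide": [0, 0, 0], "delta_rot": [0, 0, 0], "claw": -1}]'

```text
time: 26.22
eef_pos: [0.4712, 0.2954, 0.0273]
tcp_rot: [[-0.065, 0.001, -0.998], [0.998, 0.0, -0.065], [0.0, -1.0, -0.001]]
force: [0.1, -0.4, -1.4]
grip_width: 0.0549
```

servo_tool --rows '[{"slide": [0, -0.05, 0], "delta_rot": [0, 0, 0], "claw": -1}, {"slide": [0, -0.12, 0], "delta_rot": [0, 0, 0], "claw": -1}, {"slide": [0, -0.19, 0], "delta_rot": [0, 0, 0], "claw": -1}, {"slide": [0, -0.25, 0], "delta_rot": [0, 0, 0], "claw": -1}, {"slide": [0, -0.26, 0], "delta_rot": [0, 0, 0], "claw": -1}]'

```text
time: 26.63
eef_pos: [0.4735, 0.2966, 0.1631]
tcp_rot: [[-0.064, 0.007, -0.998], [0.998, 0.005, -0.064], [0.005, -1.0, -0.007]]
force: [2.0, -0.2, -1.3]
grip_width: 0.0548
```

```bash
python3 plan.py 520 150 160 93.8 661.5 -13.5 150 93.8
```

```text
t 26.63 tcp [473.5, 296.6, 163.1] jaw 93.68 down [ 0.007  0.005 -1.   ] grip 54.8 F [ 2.  -0.2 -1.3]
slide [-0.299, 0.005, -0.074] rot [0.009, -0.003, 0.006] rows 3.7 0.1
slide [-0.643, 0.026, -0.335] rot [0.009, -0.003, 0.006] rows 8.7 0.1
```

servo_tool --rows '[{"slide": [-0.06, 0.005, -0.03], "delta_rot": [0.009, 0, 0.006], "claw": -1}, {"slide": [-0.12, 0.005, -0.06], "delta_rot": [0.009, 0, 0.006], "claw": -1}, {"slide": [-0.18, 0.005, -0.095], "delta_rot": [0.009, 0, 0.006], "claw": -1}, {"slide": [-0.24, 0.005, -0.125], "delta_rot": [0.009, 0, 0.006], "claw": -1}, {"slide": [-0.3, 0.005, -0.156], "delta_rot": [0.009, 0, 0.006], "claw": -1}]'

```text
time: 27.05
eef_pos: [0.5611, 0.1504, 0.1597]
tcp_rot: [[-0.064, -0.001, -0.998], [0.998, -0.0, -0.064], [-0.0, -1.0, 0.001]]
force: [0.6, -1.1, -1.7]
grip_width: 0.0544
```

```bash
python3 plan.py 661.5 -13.5 150 93.8
```

```text
t 27.05 tcp [561.1, 150.4, 159.7] jaw 93.7 down [-0.001 -0.    -1.   ] grip 54.4 F [ 0.6 -1.1 -1.7]
slide [-0.34, 0.019, -0.179] rot [-0.001, -0.002, -0.0] rows 4.6 0.0
```

servo_tool --rows '[{"slide": [-0.07, 0.005, -0.038], "delta_rot": [0, 0, 0], "claw": -1}, {"slide": [-0.14, 0.01, -0.075], "delta_rot": [0, 0, 0], "claw": -1}, {"slide": [-0.21, 0.015, -0.112], "delta_rot": [0, 0, 0], "claw": -1}, {"slide": [-0.27, 0.019, -0.145], "delta_rot": [0, 0, 0], "claw": -1}, {"slide": [-0.32, 0.019, -0.168], "delta_rot": [0, 0, 0], "claw": -1}]'

```text
time: 27.47
eef_pos: [0.6556, -0.0072, 0.1485]
tcp_rot: [[-0.062, -0.003, -0.998], [0.998, -0.001, -0.062], [-0.001, -1.0, 0.003]]
force: [-0.9, -0.1, -2.8]
grip_width: 0.0547
```

```bash
python3 plan.py 661.5 -13.5 150 93.8
```

```text
t 27.47 tcp [655.6, -7.2, 148.5] jaw 93.57 down [-0.003 -0.001 -1.   ] grip 54.7 F [-0.9 -0.1 -2.8]
slide [-0.013, -0.003, -0.011] rot [-0.003, -0.005, -0.002] rows 0.2 0.0
```

servo_tool --rows '[{"slide": [-0.013, -0.003, -0.011], "delta_rot": [-0.003, 0, 0], "claw": -1}, {"slide": [-0.013, -0.003, -0.011], "delta_rot": [-0.003, 0, 0], "claw": -1}, {"slide": [-0.013, -0.003, -0.011], "delta_rot": [-0.003, 0, 0], "claw": -1}]'

```text
time: 27.72
eef_pos: [0.661, -0.0135, 0.1489]
tcp_rot: [[-0.061, -0.002, -0.998], [0.998, -0.001, -0.061], [-0.001, -1.0, 0.002]]
force: [0.2, 0.8, -1.3]
grip_width: 0.0547
```

```bash
python3 plan.py 661.5 -13.5 65 93.8; python3 - <<'E'
from h import *
im,d=capture('side');cv2.imwrite('pics/s13.png',cv2.resize(im[110:270,290:460],None,fx=3.5,fy=3.5)[:,:,::-1])
E
```

```text
t 27.72 tcp [661.0, -13.5, 148.9] jaw 93.51 down [-0.002 -0.001 -1.   ] grip 54.7 F [ 0.2  0.8 -1.3]
slide [0.0, 0.168, -0.001] rot [-0.003, -0.006, -0.001] rows 2.0 0.0
```

View pics/s13.png

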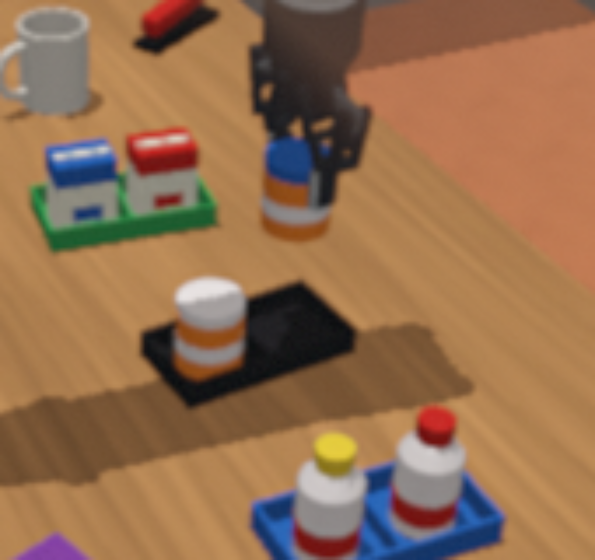

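The tub is held upright, and its target is about 75 mm from the placed tub's centre, which leaves a 19 mm gap. Lowering.

servo_tool --rows '[{"slide": [0, 0.03, -0.001], "delta_rot": [-0.003, -0.006, 0], "claw": -1}, {"slide": [0, 0.07, -0.001], "delta_rot": [-0.003, -0.006, 0], "claw": -1}, {"slide": [0, 0.11, -0.001], "delta_rot": [-0.003, -0.006, 0], "claw": -1}, {"slide": [0, 0.15, -0.001], "delta_rot": [-0.003, -0.006, 0], "claw": -1}, {"slide": [0, 0.165, -0.001], "delta_rot": [-0.003, -0.006, 0], "claw": -1}]'

```text
time: 28.18
eef_pos: [0.659, -0.0088, 0.0634]
tcp_rot: [[-0.071, -0.004, -0.997], [0.997, 0.001, -0.071], [0.001, -1.0, 0.004]]
force: [-0.4, 0.5, -2.5]
grip_width: 0.0545
```

```bash
python3 plan.py 661.5 -13.5 35 93.8
```

```text
t 28.18 tcp [659.0, -8.8, 63.4] jaw 94.09 down [-0.004  0.001 -1.   ] grip 54.5 F [-0.4  0.5 -2.5]
slide [-0.01, 0.057, -0.005] rot [-0.005, 0.007, 0.002] rows 0.7 0.1
```

servo_tool --rows '[{"slide": [-0.009, 0.01, -0.005], "delta_rot": [-0.005, 0.007, 0.002], "claw": -1}, {"slide": [-0.009, 0.03, -0.005], "delta_rot": [-0.005, 0.007, 0.002], "claw": -1}, {"slide": [-0.009, 0.045, -0.005], "delta_rot": [-0.005, 0.007, 0.002], "claw": -1}, {"slide": [-0.009, 0.055, -0.005], "delta_rot": [-0.005, 0.007, 0.002], "claw": -1}, {"slide": [-0.009, 0.06, -0.005], "delta_rot": [-0.005, 0.007, 0.002], "claw": -1}]'

```text
time: 28.6
eef_pos: [0.6615, -0.013, 0.0329]
tcp_rot: [[-0.066, -0.0, -0.998], [0.998, -0.0, -0.066], [-0.0, -1.0, 0.0]]
force: [-0.2, -0.6, -2.5]
grip_width: 0.0545
```

servo_tool --rows '[{"slide": [0, 0.001, 0], "delta_rot": [0, 0, 0], "claw": -1}, {"slide": [0, 0.002, 0], "delta_rot": [0, 0, 0], "claw": -1}, {"slide": [0, 0.003, 0], "delta_rot": [0, 0, 0], "claw": -1}, {"slide": [0, 0.003, 0], "delta_rot": [0, 0, 0], "claw": -1}]'

```text
time: 28.93
eef_pos: [0.6618, -0.013, 0.0318]
tcp_rot: [[-0.066, 0.0, -0.998], [0.998, -0.0, -0.066], [-0.0, -1.0, -0.0]]
force: [0.3, -0.9, -1.1]
grip_width: 0.0548
```

servo_tool --rows '[{"slide": [0, 0.001, 0], "delta_rot": [0, 0, 0], "claw": -1}, {"slide": [0, 0.002, 0], "delta_rot": [0, 0, 0], "claw": -1}, {"slide": [0, 0.002, 0], "delta_rot": [0, 0, 0], "claw": -1}]'

```text
time: 29.18
eef_pos: [0.6622, -0.013, 0.0312]
tcp_rot: [[-0.066, 0.001, -0.998], [0.998, 0.0, -0.066], [-0.0, -1.0, -0.001]]
force: [-1.1, -0.1, -0.6]
grip_width: 0.0548
```

servo_tool --rows '[{"slide": [0, 0.001, 0], "delta_rot": [0, 0, 0], "claw": -1}, {"slide": [0, 0.002, 0], "delta_rot": [0, 0, 0], "claw": -1}, {"slide": [0, 0.002, 0], "delta_rot": [0, 0, 0], "claw": -1}]'

```text
time: 29.43
eef_pos: [0.6622, -0.0131, 0.0312]
tcp_rot: [[-0.066, 0.001, -0.998], [0.998, 0.0, -0.066], [0.0, -1.0, -0.001]]
force: [-2.8, 0.8, 7.1]
grip_width: 0.0547
```

Contact (+7 N). Release and retreat.

servo_tool --rows '[{"slide": [0, 0, 0], "delta_rot": [0, 0, 0], "claw": 1}, {"slide": [0, 0, 0], "delta_rot": [0, 0, 0], "claw": 1}, {"slide": [0, 0, 0], "delta_rot": [0, 0, 0], "claw": 1}, {"slide": [0, 0, 0], "delta_rot": [0, 0, 0], "claw": 1}, {"slide": [0, 0, 0], "delta_rot": [0, 0, 0], "claw": 1}]'

```text
time: 29.85
eef_pos: [0.6622, -0.0131, 0.031]
tcp_rot: [[-0.066, 0.001, -0.998], [0.998, 0.0, -0.066], [0.0, -1.0, -0.001]]
force: [0.2, 0.3, 0.1]
grip_width: 0.0854
```

servo_tool --rows '[{"slide": [0, -0.04, 0], "delta_rot": [0, 0, 0], "claw": 1}, {"slide": [0, -0.1, 0], "delta_rot": [0, 0, 0], "claw": 1}, {"slide": [0, -0.17, 0], "delta_rot": [0, 0, 0], "claw": 1}, {"slide": [0, -0.25, 0], "delta_rot": [0, 0, 0], "claw": 1}, {"slide": [0, -0.32, 0], "delta_rot": [0, 0, 0], "claw": 1}]'

```text
time: 30.27
eef_pos: [0.6619, -0.0133, 0.1933]
tcp_rot: [[-0.066, 0.002, -0.998], [0.998, 0.0, -0.066], [-0.0, -1.0, -0.002]]
force: [0.5, 0.6, -0.0]
grip_width: 0.0856
```

```bash
python3 plan.py 450 400 210 93.8
```

```text
t 30.27 tcp [661.9, -13.3, 193.3] jaw 93.76 down [ 0.002  0.    -1.   ] grip 85.6 F [ 0.5  0.6 -0. ]
slide [0.853, -0.034, 0.369] rot [0.002, -0.001, -0.0] rows 11.1 0.0
```

Moving the arm aside for an unobstructed check.

servo_tool --rows '[{"slide": [0.85, -0.034, 0.37], "delta_rot": [0, 0, 0], "claw": 1}, {"slide": [0.85, -0.034, 0.37], "delta_rot": [0, 0, 0], "claw": 1}, {"slide": [0.85, -0.034, 0.37], "delta_rot": [0, 0, 0], "claw": 1}, {"slide": [0.85, -0.034, 0.37], "delta_rot": [0, 0, 0], "claw": 1}, {"slide": [0.85, -0.034, 0.37], "delta_rot": [0, 0, 0], "claw": 1}]'

```text
time: 30.68
eef_pos: [0.5654, 0.1733, 0.1997]
tcp_rot: [[-0.065, 0.002, -0.998], [0.998, 0.0, -0.065], [0.0, -1.0, -0.002]]
force: [0.7, -0.1, 0.4]
grip_width: 0.0849
```

servo_tool --rows '[{"slide": [0.42, -0.02, 0.18], "delta_rot": [0, 0, 0], "claw": 1}, {"slide": [0.42, -0.02, 0.18], "delta_rot": [0, 0, 0], "claw": 1}, {"slide": [0.42, -0.02, 0.18], "delta_rot": [0, 0, 0], "claw": 1}, {"slide": [0.42, -0.02, 0.18], "delta_rot": [0, 0, 0], "claw": 1}, {"slide": [0.42, -0.02, 0.18], "delta_rot": [0, 0, 0], "claw": 1}]'

```text
time: 31.1
eef_pos: [0.4707, 0.3588, 0.2089]
tcp_rot: [[-0.065, 0.002, -0.998], [0.998, 0.001, -0.065], [0.001, -1.0, -0.002]]
force: [0.3, -0.4, -0.6]
grip_width: 0.0854
```

```bash
python3 plan.py 320 490 220 90
```

```text
t 31.1 tcp [470.7, 358.8, 208.9] jaw 93.74 down [ 0.002  0.001 -1.   ] grip 85.4 F [ 0.3 -0.4 -0.6]
slide [0.282, -0.023, 0.284] rot [0.003, 0.083, 0.001] rows 4.8 0.5
```

servo_tool --rows '[{"slide": [0.28, -0.023, 0.28], "delta_rot": [0, 0, 0], "claw": 1}, {"slide": [0.28, -0.023, 0.28], "delta_rot": [0, 0, 0], "claw": 1}, {"slide": [0.28, -0.023, 0.28], "delta_rot": [0, 0, 0], "claw": 1}, {"slide": [0.28, -0.023, 0.28], "delta_rot": [0, 0, 0], "claw": 1}, {"slide": [0.28, -0.023, 0.28], "delta_rot": [0, 0, 0], "claw": 1}]'

```text
time: 31.52
eef_pos: [0.3186, 0.4915, 0.2204]
tcp_rot: [[-0.068, 0.002, -0.998], [0.998, 0.002, -0.068], [0.001, -1.0, -0.002]]
force: [0.4, 0.9, -0.4]
grip_width: 0.0853
```

servo_tool --rows '[{"slide": [0, 0, 0], "delta_rot": [0, 0, 0], "claw": 1}, {"slide": [0, 0, 0], "delta_rot": [0, 0, 0], "claw": 1}, {"slide": [0, 0, 0], "delta_rot": [0, 0, 0], "claw": 1}, {"slide": [0, 0, 0], "delta_rot": [0, 0, 0], "claw": 1}, {"slide": [0, 0, 0], "delta_rot": [0, 0, 0], "claw": 1}]'

```text
time: 31.93
eef_pos: [0.3204, 0.4902, 0.2204]
tcp_rot: [[-0.064, 0.002, -0.998], [0.998, 0.001, -0.064], [0.001, -1.0, -0.002]]
force: [0.4, -0.1, -0.1]
grip_width: 0.0854
```

```bash
python3 - <<'E'
from h import *
for n in('top','side'):
    im,d=capture(n);P=cloud(n,d)
    c=im[125:265,140:510] if n=='top' else im[90:300,230:480]
    k=2.15 if n=='top' else 2.8
    cv2.imwrite(f'pics/{n}F.png',cv2.resize(c,None,fx=k,fy=k,interpolation=cv2.INTER_CUBIC)[:,:,::-1])
    z=P[...,2]; m=((P[...,0]>.52)&(P[...,0]<.72)&(abs(P[...,1])<.52)&(d>0)&(z>.035)&(z<.12)).astype(np.uint8)
    nn,L,st,ce=cv2.connectedComponentsWithStats(m)
    for i in range(1,nn):
        if st[i,4]<30: continue
        Q=P[L==i]; zt=np.percentile(Q[:,2],97);T=Q[Q[:,2]>zt-.008]
        (cx,cy),(w,h),a=cv2.minAreaRect((T[:,:2]*1000).astype(np.float32))
        print(n,ce[i].round(),'top z',mm(zt),'rect',round(cx,1),round(cy,1),round(w,1),round(h,1),round(a,1))
E
```

```text
top [331. 155.] top z 73.2 rect 660.2 -13.1 51.0 55.9 89.5
top [178. 161.] top z 91.2 rect 646.4 475.1 73.5 74.6 65.0
top [259. 157.] top z 82.7 rect 652.6 218.6 43.0 59.1 81.4
top [405. 159.] top z 104.2 rect 642.1 -248.4 26.8 25.7 88.1
top [476. 177.] top z 51.6 rect 584.0 -473.8 91.2 93.3 85.4
top [331. 177.] top z 73.0 rect 585.7 -13.1 52.1 54.5 43.3
top [255. 181.] top z 82.8 rect 574.3 229.2 43.2 60.2 82.5
top [405. 184.] top z 104.2 rect 561.6 -245.0 25.7 26.2 43.8
side [304. 123.] top z 89.7 rect 649.8 472.7 83.1 72.5 49.0
side [336. 155.] top z 81.4 rect 653.5 214.9 49.0 59.4 79.5
side [313. 159.] top z 80.9 rect 575.5 227.0 51.8 59.7 84.6
side [373. 193.] top z 70.4 rect 661.5 -17.9 55.4 52.5 60.6
side [350. 199.] top z 70.7 rect 585.9 -18.8 58.3 51.9 63.5
side [413. 241.] top z 102.4 rect 643.3 -253.0 27.0 26.5 64.3
side [384. 250.] top z 102.3 rect 562.9 -249.3 26.6 27.3 79.1
side [447. 320.] top z 50.0 rect 586.1 -475.0 96.7 89.7 0.2
```

View pics/topF.png

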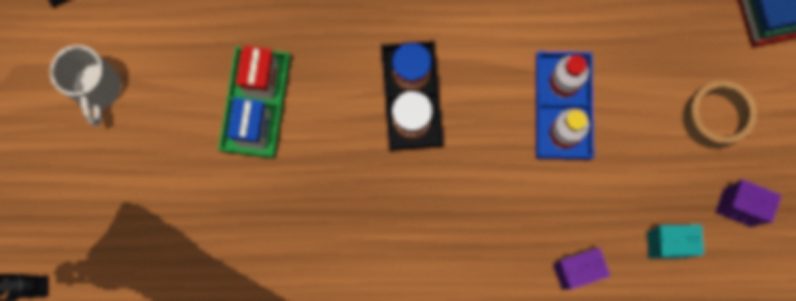

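View pics/sideF.png

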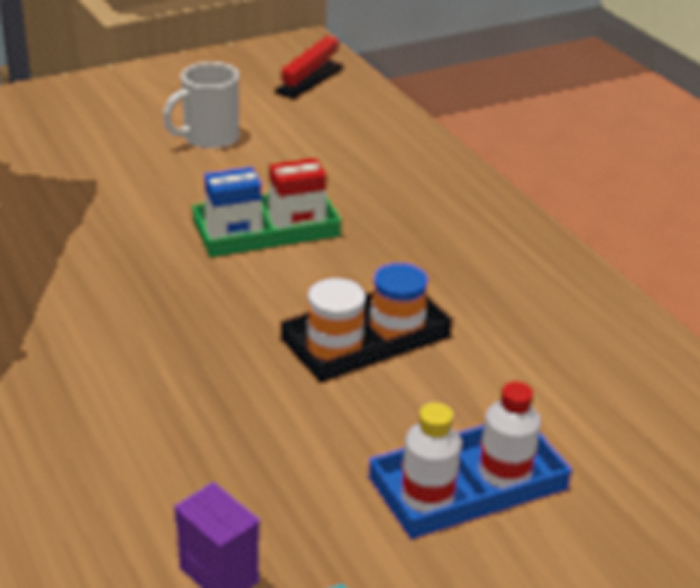

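The last views show all five samples upright at tray-floor height: cartons in green, bottles in blue, and the blue-lidded tub in the far black bay. The white tub reads (585.7,-13.1), against (586.3,-13.6) before, so it hasn't moved. Handing in.

```bash
python3 - <<'E'
from station import *
print(hand_in())
E
```

```text
the job is handed in; nothing more can be done
None
```

All five samples are in their trays and the job is handed in, at about 32 s of the 128 s allowed. I moved them in the order you listed: both bottles to the blue tray, both cartons to the green tray, then the blue-lidded tub to the black tray's free (far) bay. Each one was lowered until the wrist force showed it touching the tray floor, then released.

**Samples:** the final top and side views show all five upright, one per bay. The measured top heights are about 103 mm for the bottles, 82 mm for the cartons and 72 mm for the tub. These fit standing on the 4 mm floor, given that depth readings run up to 4 mm high.

**White-lidded tub and mug:** the tub measured within 1 mm of its starting position. I judged the mug only by eye, and it looks unmoved in both views. My first measurement of it was cut off at the edge of the search area, so I have no exact before-and-after comparison.

**Camera disagreement:** the two cameras differed by about 3–5 mm in y throughout. I averaged them, and the bay clearances (about 9–14 mm each way) were well above that.

**Force readings:** those I saw between moves stayed below about 9 N. I did not see peaks within a move.

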